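# Prop the sander guard and take out the mallet head

## Robot

A 7-joint arm with a two-finger parallel gripper is mounted at the origin on the work surface. World frame = base frame: x ahead of the robot, y to its left, z up, the work surface at z = 0. Lengths are in m, angles in rad, forces in N, time in s.
With the tool pointing down it reaches from about 0.4 to 0.875 m from the base axis. Payload 19.3 kg.
Tool frame: the origin (TCP) lies midway between the tips of the shut fingers; the grasp point (between the pads) lies 19 mm behind it; z points along the fingers, y is the line along which they close (so a half turn about z gives the same grasp; the last joint's range is limited). The gripper opens to 85 mm and grips with 20 to 120 N. Pads are 22 mm wide; open, the fingers measure 114 mm over their backs; the gripper's body (76 mm by 85 mm) begins 54 mm behind the grasp point. The pads swing forward as they close: fully open they stand 13 mm farther back than shut.
Start: joints at [-1.356, 0.521, -0.036, 1.599, 0.021, 1.021, -0.113], TCP at [0.176, 0.6, 0.211] pointing down, gripper open.
Joint ranges: [-2.91, 2.91], [-0.3, 2.13], [-1.5, 1.42], [0.17, 2.43], [-1.26, 4.41], [0.16, 1.93], [-2.52, 2.52]. Speed limits (rad/s): [1.89, 1.89, 2.39, 2.39, 3.01, 3.01, 3.01].

## Interface

Orientations are given as [roll, pitch, yaw] about the fixed x, y, z axes, in that order (R = Rz(yaw) Ry(pitch) Rx(roll)).
In Python, from workcell import telemetry, grab_frame, calibration, bot, outline_of, landmark_of gives the robot as it stands. The module is installed in compiled form; this text tells all that it offers.
- The arm moves only by the shell command python3 -m inch 'ROWS' [FORCE]. ROWS is JSON, a list of rows, each a list of 7 numbers: the shift along the tool's x, y, z in m, then the turn, a rotation vector about the tool's x, y, z in rad, then the closure, from 0 (fully open) to 1 (shut). A call has 1 to 5 rows; each row shifts and turns the commanded pose from where the row before left it, along the tool's axes as they then stand; what a row does not reach is not made up. A row lasts 1/10 s, in which the tool goes at most 50 mm and 8.59 degrees, less where a joint would pass 70% of its speed; a pose out of reach is approached as far as the arm can. A call is refused whole if a number of a shift passes 0.05 or a number of a turn 0.15, either way. A call with a gripper value outside its range is refused whole. The fingers move at their own pace and stop on an object; FORCE is the grip in N (left out, the last holds). Time passes only in rows, so rows that do not move let the fingers close. It gives the time, the measured TCP pose, the force, the opening and the grip force at its end, in the units of the state.
- telemetry.observe(): the state, without advancing time (a new reading comes with each control period).
- grab_frame(name): name is "side" or "top"; returns the picture (420x560x3 uint8, red, green, blue); there is no depth.
- calibration(name): a dict with "fovy" (degrees; the focal length in pixels is half the picture's height over the tangent of half this angle, whatever the lens; pixels are square), "cx", "cy" (the principal point, pixels), "pose" (4x4, takes a point from camera to world coordinates). Camera axes: x right, y down, z forward; pixel columns grow to the right and rows downward; lengths in m; the calibration is good to about 2 mm. A picture is of the moment at which its call begins. calibration takes no time and is no camera call.
- bot.job_done(): hands the job in; it is judged then, once.
Trained networks look in the newest picture that a camera, given by its name, has taken for a name from the list of things; names that differ only in an ending like _2 or _b are one class to them, and where a whole thing is asked for, a point or a joint stands for the part that bears it (a point fixed in the world has none). Each returns a list of dicts, best first, with "score" (0 to 1); they miss things now and then, are a little off and sometimes report something else, mostly with a low value. They report only what shows in the picture. A call takes as long as a camera call. They do not tell look-alikes from the thing itself.
- outline_of(label, camera): "region" (420x560 bool, what is visible of it) and "rect" ([left, top, right, bottom] in pixels, round what is visible of it).
- landmark_of(label, camera): "xy" ([column, row] in pixels: a listed point, or the origin of a listed thing).
The state is a dict: "clock": time; "qpos": joint angles; "qd": joint speeds; "joint_efforts": joint torques, N m; "position": TCP position; "tool_rot": TCP orientation; "force": force on the tool from outside, world axes, zero at the start; "moment": the same for the moment, N m; "grip_width": finger opening in m; "finger_force": force on a finger pad.
Only numpy, scipy, OpenCV 4.12 (cv2) and the standard library are available. Lean on these libraries where they do the work, as an engineer would, in place of code of your own. Each camera call takes 0.05 s, during which the arm holds its last target. There are 200 camera calls.

## Task

Swing the guard of the belt sander up until it stands nearly upright, swing the prop stay up against its stop, then bring the guard gently back down so that its catch sits on the stay and it stays propped when you let go. Then take the wooden mallet head from under the propped guard and lay it gently, flat and the same way up, in the middle of the cork mat, leaving the guard propped and the hand plane, glue bottle and hammer where they are.

Things in the scene. Friction and masses are not known exactly. Their poses are not given: they have to be found in the camera images.
- sander: Green bench belt sander, fixed, 320 x 180 mm, brown belt on top (100 mm wide, surface at z 65 mm). Origin on the bench under its middle; x along the belt towards the guard's hinge (far side), y left (the stay's side), z up. Side fences at y +-76 to +-90, up to z 85 mm; hinge posts behind the hinge up to z 135 mm. Motor on the right: x 15 to 105, y -90 to -200, up to z 97 mm.
- guard_hinge (a point): Middle of the guard's hinge line, at x 120, y 0, z 125 mm of the sander; the line is parallel to the sander's y.
- guard (a joint): Angle of the yellow-framed clear guard flap (rad): 0 closed and level, grows as its front edge rises, end stop 1.65. Flap 200 mm wide, 6 mm thick, reaching 175 mm from the hinge, about 0.6 kg (varies). Above about 1.4 its stiff hinge holds it where it is left; below about 1.25 it falls shut if released. Propped on the stay it rests at 0.79 to 0.85.
- guard_catch (a point): The guard's steel catch, on its left edge (y 130 to 165 mm of the sander), 140 mm from the hinge line: a pocket open on the underside, 22 mm long between two lips 14 mm deep, which takes the stay's tip ball from below. This point is the roof of the pocket.
- guard_knob (a point): Centre of the red knob on the middle of the guard's front edge, 210 mm from the hinge line: a cylinder 28 mm in diameter and 30 mm long, its axis parallel to the hinge (sander y), so it can be pinched on its flat ends and turns between the fingers. A 12 mm wide stem joins it to the flap's edge 35 mm behind its centre.
- stay (a joint): Angle of the steel prop stay (rad): 0 level, pointing to the sander's -x; grows as its tip rises; firm stop at 1.62, just past upright, where it must stand to meet the catch (at least 1.57; may settle back to that under load). Rod 10 mm thick, 138 mm from pivot to the centre of its 14 mm tip ball, in the plane y 145 mm of the sander. Its stiff pivot (0.13 N m) holds it where it is left.
- stay_foot (a point): The stay's pivot, on a green bracket at x 12.5, y 145, z 85 mm of the sander; its axis is parallel to the sander's y.
- stay_knob (a point): Centre of the red knob on the stay's rod, 100 mm from its pivot: a cylinder 26 mm in diameter and 30 mm long (y 130 to 160 mm of the sander), its axis parallel to the pivot (sander y), so it can be pinched on its flat ends and turns between the fingers; 40 mm of free room between it and the side fence.
- block: Pale wooden mallet head with two dark bands, 100 x 44 x 36 mm (x, y, z), about 0.14 kg, lying on the belt under the guard, its length roughly along the belt. Origin at the centre of its underside, z up.
- mat: Cork mat on the bench, 200 x 150 x 6 mm (x, y, z), fixed, at one side of the sander. Origin at the centre of its underside.
- plane: Small dark wooden hand plane, 170 x 55 x 35 mm body, about 70 mm high, standing loose on the bench on the other side. Origin at the centre of its sole.
- glue: Yellow glue bottle standing beyond the sander, 60 mm in diameter, 150 mm high. Origin at the centre of its base.
- hammer: Hammer lying on the bench beyond the sander, about 250 mm long. Origin at the middle of its underside.
Not all that is in view belongs to the job. Of the things shaped like the mat, the cork one is meant.

How it is judged:
By the outcome, as a careful person would: the job done as asked, in the order asked, and still so for the second after the job is handed in, with the robot touching nothing.
It also fails if it takes over 72 s, if anything falls off the work surface, if the arm or the gripper's body presses on something with over 40 N, if the wrist force passes 120 N, or if a joint passes its speed limit or range.

## Working session

There is one attempt and no reset: what is moved stays moved. The work goes in short steps, Python scripts to look and compute and a shell command to move; the robot and the scene stay as the last step left them, time stands still between calls to the robot, and variables do not carry over. Pictures are saved under pics/ and viewed, at most 10 in all, crops included, and the job is handed in when it is done.

```bash
mkdir -p pics; cat > h.py <<'E'
import numpy as np, cv2
from scipy.spatial.transform import Rotation as R
from workcell import telemetry, grab_frame, calibration, bot, outline_of, landmark_of
def ray(cam,xy):
    c=calibration(cam); P=np.array(c['pose']); f=210/np.tan(np.radians(c['fovy'])/2)
    d=P[:3,:3]@np.array([(xy[0]-c['cx'])/f,(xy[1]-c['cy'])/f,1]); return P[:3,3],d/np.linalg.norm(d)
def atz(cam,xy,z):
    o,d=ray(cam,xy); return o+d*(z-o[2])/d[2]
def tri(a,b):
    o1,d1=ray('side',a);o2,d2=ray('top',b)
    s=np.linalg.lstsq(np.c_[d1,-d2],o2-o1,rcond=None)[0]
    p,q=o1+s[0]*d1,o2+s[1]*d2; return (p+q)/2,np.linalg.norm(p-q)
def proj(cam,p):
    c=calibration(cam); P=np.array(c['pose']); f=210/np.tan(np.radians(c['fovy'])/2)
    q=P[:3,:3].T@(np.asarray(p)-P[:3,3]); return np.array([c['cx']+f*q[0]/q[2],c['cy']+f*q[1]/q[2]])
E
cat > a.py <<'E'
from h import *
np.set_printoptions(precision=3,suppress=True)
im=[grab_frame(c) for c in('side','top')]
for n,i in zip(('side','top'),im): cv2.imwrite(f'pics/{n}0.png',cv2.cvtColor(i,cv2.COLOR_RGB2BGR))
for c in('side','top'): print(c,calibration(c)['fovy'],np.array(calibration(c)['pose'])[:3].round(3).tolist())
for l in ['sander','guard_hinge','guard_catch','guard_knob','stay_foot','stay_knob','block','mat','plane','glue','hammer']:
    r=[landmark_of(l,c) for c in('side','top')]
    print(l,[[(np.round(k['xy'],1).tolist(),round(k['score'],2)) for k in x[:3]] for x in r], *(tri(r[0][0]['xy'],r[1][0]['xy']) if r[0] and r[1] else []))
s=telemetry.observe();print(s)
E
python3 a.py
```

```text
side 51.2971813807873 [[0.997, -0.063, 0.041, 0.393], [-0.074, -0.718, 0.692, -0.962], [-0.014, -0.693, -0.72, 1.227]]
top 42.76441475419753 [[0.016, -0.984, 0.178, 0.202], [-1.0, -0.018, -0.011, 0.123], [0.014, -0.178, -0.984, 1.63]]
sander [[([306.0, 261.5], 0.96)], [([327.2, 197.3], 0.61), ([279.3, 223.7], 0.31)]] [ 0.548 -0.005  0.001] 0.0025280586165532934
guard_hinge [[([343.0, 233.7], 0.73)], [([326.7, 148.3], 0.59)]] [0.67  0.007 0.123] 0.0003069759492068281
guard_catch [[([294.1, 207.3], 0.87), ([281.7, 238.4], 0.16)], [([281.0, 199.3], 0.84)]] [0.515 0.137 0.132] 0.004057020203472706
guard_knob [[([281.6, 237.0], 0.61)], [([329.2, 223.8], 0.59), ([281.0, 222.9], 0.58)]] [0.453 0.    0.132] 0.01675520356309115
stay_foot [[], []]
stay_knob [[([277.7, 214.4], 0.52)], [([277.9, 221.7], 0.66)]] [0.457 0.146 0.093] 0.004098269373687169
block [[([283.0, 237.9], 0.61)], []]
mat [[([282.9, 190.2], 0.95), ([218.1, 201.1], 0.85), ([307.3, 346.4], 0.63)], [([218.7, 300.3], 0.83), ([112.9, 251.3], 0.68), ([205.8, 211.7], 0.62)]] [0.358 0.301 0.076] 0.2631901914188036
plane [[([305.8, 347.3], 0.57)], [([433.6, 212.7], 0.96)]] [ 0.507 -0.334  0.004] 0.0008138499597652893
glue [[([324.4, 186.9], 0.86)], []]
hammer [[([368.3, 356.2], 0.96), ([280.7, 190.9], 0.33)], [([444.2, 159.0], 0.98)]] [ 0.685 -0.375 -0.002] 0.008679296365263385
{'clock': 1.2, 'qpos': array([-1.356,  0.521, -0.036,  1.599,  0.021,  1.021, -0.113]), 'qd': array([-0.001, -0.   ,  0.   ,  0.001, -0.   ,  0.   ,  0.001]), 'joint_efforts': array([ -0.   , -92.689,   1.98 , -37.024,   0.018,   0.002,   0.   ]), 'position': array([0.176, 0.6  , 0.211]), 'tool_rot': array([-3.142, -0.   ,  2.857]), 'force': array([-0.425, -0.156,  0.02 ]), 'moment': array([-0.008, -0.027,  0.063]), 'finger_force': 0.0, 'grip_width': 0.08519001552766489}
```

View pics/side0.png

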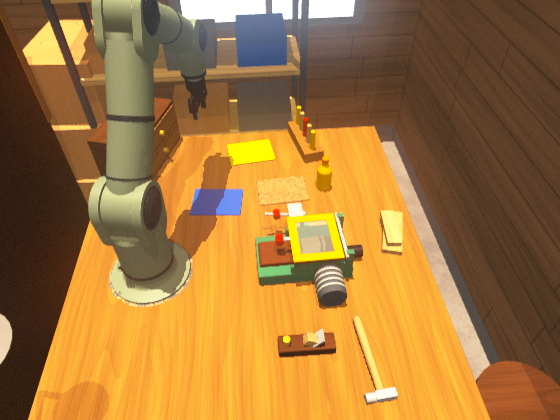

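View pics/top0.png

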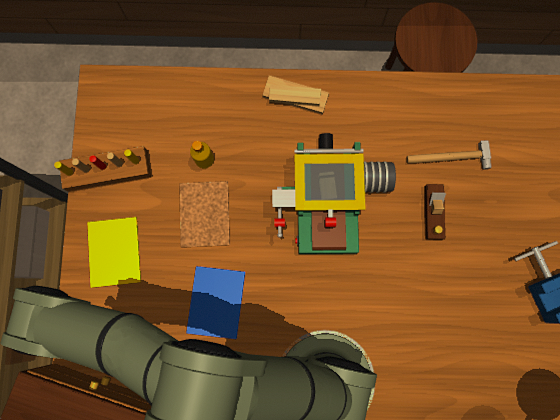

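Side view: guard knob at (280,238), stay knob (277,214), cork mat (283,190), plane (307,345), hammer (368,360). Top view: cork mat (205,213), guard knob (330,223), stay knob (280,223). The yellow and blue mats are decoys, and the guard and stay both look level.

```bash
cat > b.py <<'E'
from h import *
from scipy.optimize import least_squares
np.set_printoptions(precision=4,suppress=True)
M={'o':(0,0,0),'h':(.12,0,.125),'k':(-.09,0,.125),'s':(-.0875,.145,.085)}
ob=[('side','o',(306,261.5)),('top','o',(327.2,197.3)),('side','h',(343,233.7)),('top','h',(326.7,148.3)),('side','k',(280,238)),('top','k',(329.2,223.8)),('side','s',(277.7,214.4)),('top','s',(277.9,221.7))]
def w(p,m): c,s=np.cos(p[2]),np.sin(p[2]); return np.array([p[0]+c*m[0]-s*m[1],p[1]+s*m[0]+c*m[1],m[2]])
f=lambda p:np.concatenate([proj(c,w(p,M[k]))-x for c,k,x in ob])
r=least_squares(f,[.55,0,0],loss='soft_l1'); print(r.x, f(r.x).reshape(-1,2))
for k in M: print(k,w(r.x,M[k]))
print('mat',tri((282.9,190.2),(205.8,211.7)), atz('top',(205.8,211.7),0),atz('side',(282.9,190.2),0))
g=outline_of('mat','top')
for x in g[:3]:
    q=cv2.minAreaRect(np.argwhere(x['region'])[:,::-1].astype(np.float32)); b=np.array([atz('top',v,.006) for v in cv2.boxPoints(q)]); print(x['rect'],b.mean(0),b[:,:2].tolist())
for c in('side','top'): print([(x['rect'],round(x['score'],2)) for x in outline_of('block',c)])
E
python3 b.py
```

```text
[0.5477 0.0019 0.0219] [[-0.0436 -1.5292]
 [-2.2132  0.5677]
 [-0.5346  0.1225]
 [ 0.8078  0.492 ]
 [ 0.4739  0.8874]
 [-0.3643 -4.0526]
 [-0.4201  1.8289]
 [ 0.178  -0.3396]]
o [0.5477 0.0019 0.    ]
h [0.6677 0.0045 0.125 ]
k [ 0.4577 -0.0001  0.125 ]
s [0.4571 0.1449 0.085 ]
mat (array([0.4958, 0.3685, 0.0063]), np.float64(0.0005608497859379476)) [0.4972 0.3695 0.    ] [0.496  0.3753 0.    ]
[180.9, 183.0, 229.7, 247.6] [0.4895 0.3738 0.006 ] [[0.5846062776519717, 0.4601700413153493], [0.5940384107445414, 0.3043346407837537], [0.3940936902869718, 0.28916185987106213], [0.38526492884989116, 0.44171919554387246]]
[86.8, 216.9, 141.2, 287.6] [0.3679 0.6446 0.006 ] [[0.45849433838250386, 0.7385190490654349], [0.4763660849817348, 0.5845005799287715], [0.27674910419612714, 0.5522662127652145], [0.25984403818991797, 0.7030874428060667]]
[186.6, 269.0, 248.5, 341.5] [0.2224 0.3289 0.006 ] [[0.12968319674799011, 0.41422064412744575], [0.3335145491646806, 0.3957699751843962], [0.31485799694902955, 0.2418364995826448], [0.11164318604009892, 0.26373871055364184]]
[]
[]
```

```bash
python3 -m inch '[[0,0,-0.035,0,0,-0.102,0],[0,0,-0.035,0,0,-0.102,0],[0,0,-0.035,0,0,-0.102,0],[-0.035,-0.043,0,0,0,0,0.3],[-0.035,-0.043,0,0,0,0,0.3]]' && python3 -m inch '[[-0.035,-0.043,0,0,0,0,0.3],[-0.035,-0.043,0,0,0,0,0.3],[-0.035,-0.043,0,0,0,0,0.3],[-0.035,-0.043,0,0,0,0,0.3],[-0.01,-0.043,0,0,0,0,0.3]]' && python3 -m inch '[[-0.01,-0.043,0,0,0,0,0.3],[-0.01,-0.043,0,0,0,0,0.3],[-0.01,-0.043,0,0,0,0,0.3],[0,-0.043,0,0,0,0,0.3],[0,0,0,0,0,0,0.3]]'
cat > c.py <<'E'
from h import *
import sys
np.set_printoptions(precision=4,suppress=True)
t=sys.argv[1]
for c in('side','top'):
    im=grab_frame(c); cv2.imwrite(f'pics/{c}{t}.png',cv2.cvtColor(im,cv2.COLOR_RGB2BGR))
    h=cv2.cvtColor(im,cv2.COLOR_RGB2HSV); m=(((h[...,0]<5)|(h[...,0]>175))&(h[...,1]>200)&(h[...,2]>90)).astype(np.uint8)
    n,_,st,ce=cv2.connectedComponentsWithStats(m)
    print(c,[(ce[i].round(1).tolist(),int(st[i,4])) for i in range(1,n) if st[i,4]>12])
for l in sys.argv[2:]:
    r=[landmark_of(l,c) for c in('side','top')]
    print(l,[[(np.round(k['xy'],1).tolist(),round(k['score'],2)) for k in x[:3]] for x in r])
s=telemetry.observe();print(s['clock'],s['position'],s['tool_rot'],s['force'],s['grip_width'],s['qpos'])
E
python3 c.py 1
```

```text
clock: 1.85
position: [0.2405, 0.5233, 0.3164]
tool_rot: [3.14, 0.0, -3.118]
force: [1.3, -0.6, -0.1]
grip_width: 0.0604
finger_force: 0.0
clock: 2.35
position: [0.3831, 0.3264, 0.3157]
tool_rot: [-3.142, 0.001, -3.122]
force: [0.4, -0.6, -0.0]
grip_width: 0.0598
finger_force: 0.0
clock: 2.85
position: [0.4148, 0.1521, 0.3162]
tool_rot: [-3.141, 0.001, -3.127]
force: [-0.1, 1.3, 0.4]
grip_width: 0.0599
finger_force: 0.0
side []
top [([92.6, 158.4], 31), ([329.9, 221.9], 81)]
2.95 [0.4146 0.1566 0.3161] [ 3.1411  0.0006 -3.122 ] [ 0.4607 -0.0782  0.1194] 0.05946389929940316 [-0.6132  0.1105  0.1308  1.9109 -0.0162  1.1204  1.1142]
```

```bash
python3 -m inch '[[-0.01,-0.04,0,0,0,0,0.3],[-0.01,-0.04,0,0,0,0,0.3],[-0.01,-0.04,0.02,0,0,0,0.3],[-0.01,-0.038,0.02,0,0,0,0.3],[0,0,0.02,0,0,0,0.3]]'
python3 c.py 2; python3 - <<'E'
from h import *
print(atz('top',(329.9,221.9),.132),atz('top',(329.2,223.8),.125))
im=cv2.imread('pics/side0.png');h=cv2.cvtColor(im,cv2.COLOR_BGR2HSV)
m=(((h[...,0]<7)|(h[...,0]>173))&(h[...,1]>190)&(h[...,2]>110)).astype(np.uint8);m[:190]=0
n,_,st,ce=cv2.connectedComponentsWithStats(m);print([(ce[i],st[i]) for i in range(1,n) if st[i,4]>12])
for c in('side','top'):
    print(proj(c,(.4577,0,.125)),proj(c,(.4571,.1449,.085)))
im=cv2.imread('pics/side2.png')[150:300,200:400]; im2=cv2.imread('pics/top2.png')[120:270,240:440]
cv2.imwrite('pics/v2.png',np.vstack([cv2.resize(im,(400,300)),cv2.resize(im2,(400,300))]))
E
```

```text
clock: 3.45
position: [0.4588, -0.0033, 0.2552]
tool_rot: [-3.14, 0.001, -3.124]
force: [0.0, 1.5, 0.6]
grip_width: 0.0599
finger_force: 0.0
side []
top [([92.7, 158.4], 33), ([279.6, 219.9], 31), ([279.7, 224.3], 36)]
3.55 [0.457  0.0003 0.2539] [-3.141  -0.0035 -3.1205] [-0.6725  0.3139 -0.2452] 0.059543307241197815 [-0.3639  0.2058  0.2747  1.9767 -0.0667  0.9712  1.5351]
[ 0.45042635 -0.00256823  0.132     ] [ 0.44607211 -0.00117931  0.125     ]
[(array([276.07692308, 212.        ]), array([273, 210,   7,   4,  13], dtype=int32)), (array([278.97959184, 238.32653061]), array([276, 234,   8,  11,  49], dtype=int32))]
[280.4576827  238.86554972] [277.29028128 216.23196739]
[328.80016512 219.76283744] [278.08467813 221.34816789]
```

View pics/v2.png

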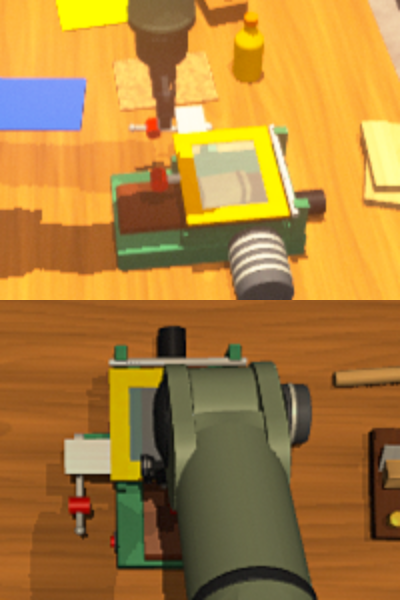

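Crop: guard knob at side (280,239), stay knob at side (276,213), and the hand hanging above the guard knob. Descend and pinch.

```bash
python3 -m inch '[[0.004,-0.001,0.037,0,0,0,0.3],[0,0,0.037,0,0,0,0.3],[0,0,0.037,0,0,0,0.3],[0,0,0.037,0,0,0,0.3],[0,0,0,0,0,0,0.3]]' 40 && python3 -m inch '[[0,0,0,0,0,0,1],[0,0,0,0,0,0,1],[0,0,0,0,0,0,1],[0,0,0,0,0,0,1],[0,0,0,0,0,0,1]]' 40
```

```text
clock: 4.05
position: [0.4522, 0.0004, 0.1054]
tool_rot: [-3.141, -0.005, -3.118]
force: [-0.2, 0.2, 1.9]
grip_width: 0.0601
finger_force: 0.0
clock: 4.55
position: [0.455, -0.0028, 0.1102]
tool_rot: [-3.14, 0.004, -3.122]
force: [-1.7, -16.3, 12.2]
grip_width: 0.0281
finger_force: 39.6
```

```bash
python3 -m inch '[[-0.001,-0.003,-0.021,0,0,0,1],[-0.003,0,-0.021,0,0,0,1],[-0.005,0,-0.02,0,0,0,1],[-0.007,0,-0.02,0,0,0,1],[-0.009,0,-0.019,0,0,0,1]]' && python3 -c "
from h import *
grab_frame('side');print([(np.round(k['xy'],1),k['score']) for k in landmark_of('guard_knob','side')]);print(proj('side',(.484,0,.226)))"
```

```text
clock: 5.05
position: [0.4805, -0.0025, 0.212]
tool_rot: [3.14, 0.005, -3.12]
force: [11.2, 6.0, -11.8]
grip_width: 0.028
finger_force: 40.2
[(array([288.3, 215.1]), 0.66)]
[288.39761637 217.39193635]
```

```bash
python3 -m inch '[[-0.011,0,-0.018,0,0,0,1],[-0.013,0,-0.017,0,0,0,1],[-0.014,0,-0.015,0,0,0,1],[-0.016,0,-0.014,0,0,0,1],[-0.017,0,-0.012,0,0,0,1]]' && python3 -m inch '[[-0.018,0,-0.01,0,0,0,1],[-0.019,0,-0.009,0,0,0,1],[-0.02,0,-0.007,0,0,0,1],[-0.02,0,-0.005,0,0,0,1],[-0.021,0,-0.003,0,0,0,1]]' && python3 -m inch '[[0,0,0,0,0,0,1],[0,0,0,0,0,0,1]]'
```

```text
clock: 5.65
position: [0.55, -0.0006, 0.2868]
tool_rot: [3.14, 0.001, -3.119]
force: [6.0, 6.1, -14.9]
grip_width: 0.0274
finger_force: 40.2
clock: 6.15
position: [0.6479, 0.0019, 0.3202]
tool_rot: [3.139, 0.0, -3.119]
force: [-1.1, 8.1, -9.6]
grip_width: 0.0264
finger_force: 39.8
clock: 6.35
position: [0.6477, 0.0019, 0.3199]
tool_rot: [3.14, 0.001, -3.119]
force: [-0.1, 7.9, -6.0]
grip_width: 0.0263
finger_force: 40.4
```

```bash
python3 -m inch '[[-0.006,-0.001,-0.001,0,0,0,1],[0,0,0,0,0,0,1],[0,0,0,0,0,0,0.3],[0,0,0,0,0,0,0.3],[0,0,0,0,0,0,0.3]]' && python3 -m inch '[[0,0,-0.02,0,0,0,0.3],[0,0,-0.03,0,0,0,0.3],[0,0,-0.02,0,0,0,0.3],[0.04,0,0,0,0,0,0.3],[0.04,0,0,0,0,0,0.3]]' && python3 -m inch '[[0.045,0.02,0,0,0,0,0.4],[0.045,0.03,0,0,0,0,0.4],[0.04,0.035,0.01,0,0,0,0.4],[0,0.035,0.02,0,0,0,0.4],[0,0.03,0.02,0,0,0,0.4]]'; python3 c.py 3 guard_knob stay_knob guard_catch block; python3 - <<'E'
import cv2,numpy as np
im=cv2.imread('pics/side3.png')[150:300,200:400]; im2=cv2.imread('pics/top3.png')[120:270,240:440]
cv2.imwrite('pics/v3.png',np.hstack([cv2.resize(im,(400,300)),cv2.resize(im2,(400,300))]))
E
```

```text
clock: 6.85
position: [0.6538, -0.0012, 0.3209]
tool_rot: [-3.141, 0.001, -3.121]
force: [-0.1, 0.1, -0.8]
grip_width: 0.0597
finger_force: 0.0
clock: 7.35
position: [0.573, -0.003, 0.39]
tool_rot: [-3.141, 0.001, -3.121]
force: [0.3, -0.6, 1.1]
grip_width: 0.0598
finger_force: 0.0
clock: 7.85
position: [0.4465, 0.1414, 0.3414]
tool_rot: [3.14, 0.003, -3.12]
force: [1.6, 0.4, -0.6]
grip_width: 0.0514
finger_force: 0.0
side []
top [([335.4, 135.6], 109), ([92.6, 158.4], 32)]
guard_knob [[([339.8, 187.7], 0.73)], [([335.5, 136.5], 0.88)]]
stay_knob [[([306.9, 261.2], 0.61), ([305.8, 343.8], 0.52), ([276.6, 215.1], 0.5)], []]
guard_catch [[([329.9, 172.6], 0.6), ([337.8, 234.8], 0.27)], [([281.0, 141.0], 0.81)]]
block [[([310.1, 247.7], 0.86)], [([327.5, 187.1], 0.72)]]
8.35 [0.4475 0.1392 0.341 ] [ 3.1414  0.0006 -3.1217] [-0.6371  0.1258  1.4257] 0.051126659491706895 [-0.5863  0.1376  0.1799  1.8169 -0.0264  1.1887  1.1925]
```

View pics/v3.png

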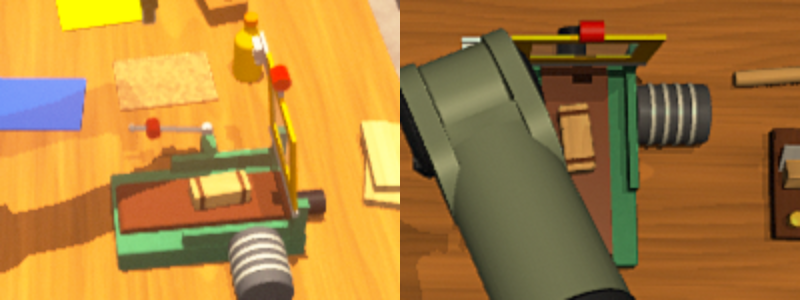

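The guard stands up on its own, with the block at side (310,248), top (327,187). Next is the stay knob.

```bash
python3 -m inch '[[-0.008,0.002,0.045,0,0,0,0.4],[0,0,0.045,0,0,0,0.4],[0,0,0.045,0,0,0,0.4],[0,0,0.045,0,0,0,0.4],[0,0,0.03,0,0,0,0.4]]' && python3 -m inch '[[0,0,0.03,0,0,0,0.4],[0,0,0.03,0,0,0,0.4],[0,0,0.003,0,0,0,0.4],[0,0,0,0,0,0,0.4],[0,0,0,0,0,0,0.4]]' && python3 -m inch '[[0,0,0,0,0,0,0.6],[0,0,0,0,0,0,0.7],[0,0,0,0,0,0,0.8],[0,0,0,0,0,0,0.8],[0,0,0,0,0,0,0.8]]' 30; python3 c.py 4 block; python3 - <<'E'
from h import *
r=[landmark_of('block',c) for c in('side','top')]
print(atz('side',(310.1,247.7),.065),atz('top',(327.5,187.1),.065),tri((310.1,247.7),(327.5,187.1)))
E
```

```text
clock: 8.85
position: [0.4544, 0.1413, 0.1283]
tool_rot: [-3.141, -0.001, -3.121]
force: [0.4, 0.2, -0.2]
grip_width: 0.0511
finger_force: 0.0
clock: 9.35
position: [0.456, 0.1422, 0.0689]
tool_rot: [3.141, 0.002, -3.121]
force: [0.8, -0.9, 0.4]
grip_width: 0.0513
finger_force: 0.0
clock: 9.85
position: [0.4556, 0.1421, 0.0678]
tool_rot: [3.141, 0.001, -3.12]
force: [1.9, -2.3, 2.7]
grip_width: 0.0296
finger_force: 33.8
side []
top [([335.4, 135.6], 109), ([92.7, 158.3], 32)]
block [[([311.7, 248.2], 0.63), ([331.7, 173.6], 0.62)], [([327.6, 187.8], 0.61), ([278.9, 138.8], 0.31)]]
10.05 [0.4555 0.1421 0.0676] [ 3.1415  0.0006 -3.1205] [ 2.9713 -2.2454  2.3651] 0.029489848421722493 [-0.5181  0.5244  0.1195  2.1033 -0.1202  0.5195  1.2818]
[0.56016406 0.00315339 0.065     ] [ 0.5670373  -0.00066663  0.065     ] (array([ 5.62546249e-01, -4.82879713e-04,  7.04297608e-02]), np.float64(0.006310652424754259))
```

```bash
python3 - <<'E'
import numpy as np
n=16; th=np.linspace(0,1.65,n+1); a=np.linspace(0,.6,n+1)
P=np.c_[-.1*np.cos(th)+.019*np.sin(a), .1*np.sin(th)-.019*np.cos(a)]
for i in range(n):
    d=P[i+1]-P[i]; x=np.array([-np.cos(a[i]),-np.sin(a[i])]); z=np.array([np.sin(a[i]),-np.cos(a[i])])
    print(i,np.round([d@x,d@z],4))
print(P[-1]-P[0])
E
```

```text
0 [-0.0012 -0.0103]
1 [-0.0027 -0.0101]
2 [-0.0041 -0.0098]
3 [-0.0054 -0.0092]
4 [-0.0067 -0.0084]
5 [-0.0078 -0.0075]
6 [-0.0088 -0.0065]
7 [-0.0096 -0.0053]
8 [-0.0102 -0.004 ]
9 [-0.0107 -0.0026]
10 [-0.011  -0.0012]
11 [-0.011   0.0003]
12 [-0.0109  0.0017]
13 [-0.0105  0.0031]
14 [-0.01    0.0045]
15 [-0.0093  0.0057]
[0.1186403  0.10300513]
```

```bash
python3 -m inch '[[-0.001,0,-0.0105,0,-0.0375,0,0.8],[-0.0025,0,-0.01,0,-0.0375,0,0.8],[-0.004,0,-0.01,0,-0.0375,0,0.8],[-0.0055,0,-0.009,0,-0.0375,0,0.8],[-0.0065,0,-0.0085,0,-0.0375,0,0.8]]' && python3 -m inch '[[-0.008,0,-0.0075,0,-0.0375,0,0.8],[-0.009,0,-0.0065,0,-0.0375,0,0.8],[-0.0095,0,-0.0055,0,-0.0375,0,0.8],[-0.01,0,-0.004,0,-0.0375,0,0.8],[-0.0105,0,-0.0025,0,-0.0375,0,0.8]]' && python3 -m inch '[[-0.011,0,-0.001,0,-0.0375,0,0.8],[-0.011,0,0,0,-0.0375,0,0.8],[-0.011,0,0.0015,0,-0.0375,0,0.8],[-0.0105,0,0.003,0,-0.0375,0,0.8],[-0.01,0,0.0045,0,-0.0375,0,0.8]]' && python3 -m inch '[[-0.009,0,0.006,0,-0.0375,0,0.8],[0,0,0,0,0,0,0.8],[0,0,0,0,0,0,0.8]]'
```

```text
clock: 10.65
position: [0.4716, 0.1425, 0.1175]
tool_rot: [3.141, 0.189, -3.121]
force: [12.3, -1.2, -14.8]
grip_width: 0.0287
finger_force: 30.8
clock: 11.15
position: [0.5092, 0.1433, 0.1544]
tool_rot: [-3.141, 0.374, -3.12]
force: [1.7, 2.3, -10.5]
grip_width: 0.0291
finger_force: 30.4
clock: 11.65
position: [0.5467, 0.1439, 0.1674]
tool_rot: [-3.136, 0.508, -3.118]
force: [-8.2, 10.5, 20.9]
grip_width: 0.0292
finger_force: 33.9
clock: 11.95
position: [0.5529, 0.144, 0.1674]
tool_rot: [-3.134, 0.528, -3.117]
force: [-4.4, 16.1, 21.1]
grip_width: 0.0284
finger_force: 36.0
```

```bash
python3 c.py 5 stay_knob stay stay_foot; python3 - <<'E'
from h import *
s=telemetry.observe(); r=R.from_euler('xyz',s['tool_rot']).as_matrix()
k=s['position']-.019*r[:,2]; print(k,r[:,2], 'pivot',(.557,.143,.085))
d=k-np.array([.557,.143,.085]);print(np.hypot(d[0],d[2]),np.arctan2(d[2],-d[0]),s['joint_efforts'])
im=cv2.imread('pics/side5.png')[130:280,200:400]
cv2.imwrite('pics/v5.png',cv2.resize(im,(800,600),interpolation=cv2.INTER_CUBIC))
E
```

```text
side []
top [([335.4, 135.6], 109), ([92.7, 158.4], 33)]
stay_knob [[([299.3, 195.7], 0.37)], []]
[0.54324684 0.14382989 0.18379315] [ 0.50346218  0.00504394 -0.86400254] pivot (0.557, 0.143, 0.085)
0.09974585871293395 1.4324736481110933 [  9.0653336  -48.27014565  13.14388096 -15.57993293   0.34767008
   4.94551063   0.08837782]Traceback (most recent call last):
  File "c.py", line 11, in <module>
    r=[landmark_of(l,c) for c in('side','top')]
       ~~~~~~~~~~~^^^^^
ValueError: it knows: block, glue, guard_catch, guard_hinge, guard_knob, hammer, mat, plane, sander, stay_foot, stay_knob
```

View pics/v5.png

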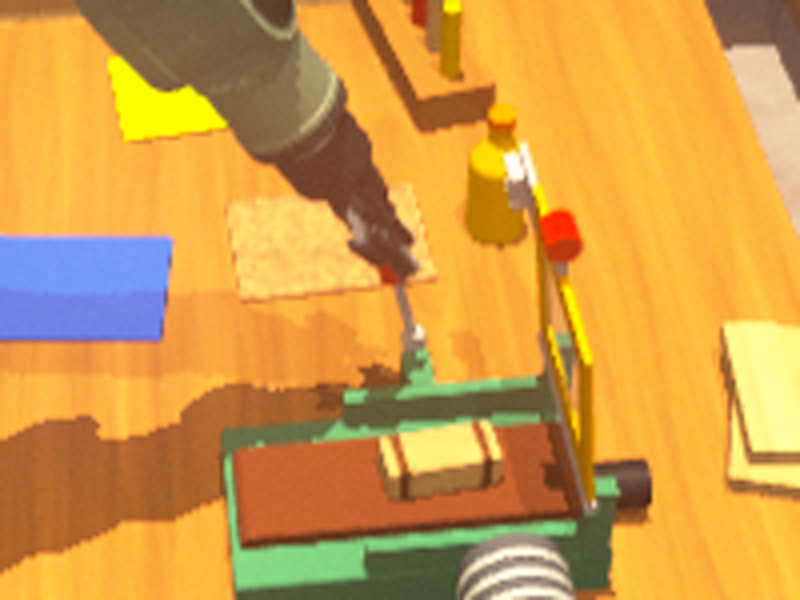

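The stay is up but a bit short of its stop (about 1.43), with the knob at side (298,198) between the fingers. Checking the joints to see what limits it.

```bash
python3 -c "
from h import *
s=telemetry.observe();print(s['clock'],s['qpos'],s['position'],s['tool_rot'],s['force'],s['moment'])"
```

```text
12.15 [-0.75257415  0.34343544  0.30094918  2.25237762  1.00488963  0.16106503
  0.134887  ] [0.55281262 0.14392573 0.1673771 ] [-3.13425178  0.5275842  -3.11699404] [-4.07881272 15.8875822  19.72339017] [ 3.07267221 -0.64861729  1.64779764]
```

```bash
python3 -m inch '[[0,0.003,-0.004,0,0.06,0,0.8],[-0.006,0,0.001,0,0.06,0,0.8],[-0.007,0,0.003,0,0.06,0,0.8],[-0.007,0,0.003,0,0,0,0.8],[0,0,0,0,0,0,0.8]]' && python3 -c "
from h import *
s=telemetry.observe(); r=R.from_euler('xyz',s['tool_rot']).as_matrix()
d=s['position']-.019*r[:,2]-np.array([.557,.143,.085]);print(np.hypot(d[0],d[2]),np.arctan2(d[2],-d[0]),s['qpos'],s['force'])"
```

```text
clock: 12.65
position: [0.5727, 0.144, 0.1678]
tool_rot: [-3.129, 0.389, -3.121]
force: [-1.9, 24.2, -8.4]
grip_width: 0.0288
finger_force: 32.4
0.10071602409294227 1.6556052029158945 [-0.35321674  0.37200243 -0.11745681  2.07442242  0.57197659  0.40450811
  0.63753673] [-1.86495    24.16085129 -8.36355585]
```

```bash
python3 -m inch '[[0,0.004,0,0,0,0,0.8],[0,0,0,0,0,0,0.8]]' && python3 -m inch '[[-0.003,0,0.001,0,0,0,0.8],[-0.003,0,0.001,0,0,0,0.8],[0,0,0,0,0,0,0.8]]'; python3 -c "
from h import *
s=telemetry.observe(); r=R.from_euler('xyz',s['tool_rot']).as_matrix()
d=s['position']-.019*r[:,2]-np.array([.557,.143,.085]);print(np.hypot(d[0],d[2]),np.arctan2(d[2],-d[0]),s['qpos'],s['force'])"
```

```text
clock: 12.85
position: [0.572, 0.1443, 0.1678]
tool_rot: [-3.123, 0.388, -3.122]
force: [-0.4, 6.9, -8.2]
grip_width: 0.0287
finger_force: 32.5
clock: 13.15
position: [0.5778, 0.1445, 0.1676]
tool_rot: [-3.123, 0.387, -3.122]
force: [-1.6, 9.5, -11.6]
grip_width: 0.0287
finger_force: 31.4
0.10114201636920424 1.7055340282127696 [-0.35519258  0.38035008 -0.11535212  2.0596969   0.56933061  0.41587233
  0.64109145] [ -1.59308852   9.47174722 -11.60225173]
```

```bash
python3 -m inch '[[-0.003,0,0,0,0,0,0.8],[-0.003,0,0,0,0,0,0.8],[0,0,0,0,0,0,0.8]]'; python3 c.py 6 stay_knob guard_catch; python3 - <<'E'
import cv2,numpy as np
im=cv2.imread('pics/side6.png')[130:280,220:400]; im2=cv2.imread('pics/top6.png')[100:250,200:380]
cv2.imwrite('pics/v6.png',np.hstack([cv2.resize(im,(400,333),interpolation=2),cv2.resize(im2,(400,333),interpolation=2)]))
E
```

```text
clock: 13.45
position: [0.5803, 0.1444, 0.168]
tool_rot: [-3.121, 0.381, -3.12]
force: [-20.8, 9.8, -14.8]
grip_width: 0.0285
finger_force: 31.4
side []
top [([335.5, 135.5], 110), ([92.7, 158.3], 32)]
stay_knob [[([304.1, 194.8], 0.4)], []]
guard_catch [[([331.7, 172.9], 0.57)], [([281.5, 140.0], 0.58)]]
13.75 [0.5802 0.1444 0.168 ] [-3.1208  0.3812 -3.1202] [-18.5289  10.4342 -15.8913] 0.02871074275290508 [-0.3459  0.3847 -0.1237  2.0485  0.559   0.4273  0.6563]
```

View pics/v6.png

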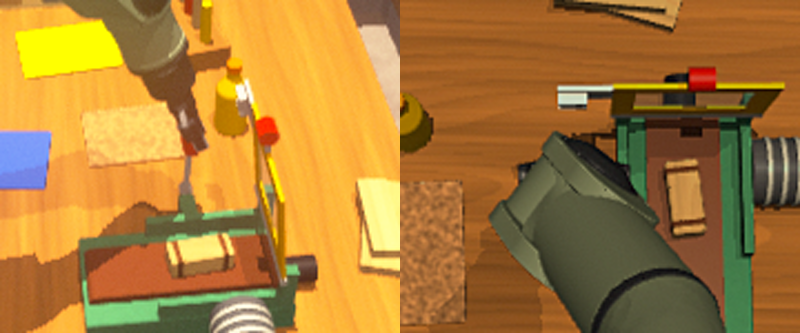

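```bash
python3 -m inch '[[0.003,0.003,0.003,0,0,0,0.8],[0,0,0,0,0,0,0.4],[0,0,0,0,0,0,0.4],[0,0,0,0,0,0,0.4]]' && python3 -m inch '[[0.037,0,-0.015,0,0,0,0.4],[0.037,0,-0.015,0,0,0,0.4],[0.037,0,-0.015,0,0,0,0.4],[0,0,-0.04,0,0.1,0,0.4],[0,0,-0.04,0,0.1,0,0.4]]' && python3 -m inch '[[0,0,-0.045,0,0.1,0,0.3],[0,0,-0.045,0,0.08,0,0.3],[0,0,-0.045,0,0,0,0.3],[0,0,-0.035,0,0,0,0.3],[0,0,0,0,0,0,0.3]]'; python3 c.py 7 stay_knob guard_knob guard_catch stay_foot; python3 - <<'E'
import cv2,numpy as np
im=cv2.imread('pics/side7.png')[130:280,220:400]; im2=cv2.imread('pics/top7.png')[100:250,200:380]
cv2.imwrite('pics/v7.png',np.hstack([cv2.resize(im,(400,333),interpolation=2),cv2.resize(im2,(400,333),interpolation=2)]))
E
```

```text
clock: 14.15
position: [0.583, 0.1464, 0.1673]
tool_rot: [-3.123, 0.389, -3.123]
force: [-1.1, 0.1, -0.0]
grip_width: 0.0514
finger_force: 0.0
clock: 14.65
position: [0.4433, 0.1432, 0.2218]
tool_rot: [-3.11, 0.243, -3.128]
force: [0.7, -1.8, -0.5]
grip_width: 0.0508
finger_force: 0.0
clock: 15.15
position: [0.4247, 0.1471, 0.3938]
tool_rot: [-3.114, 0.077, -3.14]
force: [-1.0, -0.4, -1.0]
grip_width: 0.0599
finger_force: 0.0
side []
top [([335.6, 135.5], 109), ([92.7, 158.4], 33)]
stay_knob [[([306.6, 194.0], 0.52)], [([432.9, 213.2], 0.38)]]
guard_knob [[([342.0, 188.3], 0.7)], [([336.2, 136.5], 0.97)]]
guard_catch [[([332.1, 174.3], 0.58)], [([279.6, 141.7], 0.6)]]
stay_foot [[([301.3, 214.9], 0.44)], []]
15.65 [0.4236 0.1464 0.3892] [-3.1112  0.0701 -3.1399] [0.6293 0.3127 0.1152] 0.059460649410457804 [-0.296   0.0459 -0.2258  1.7971  0.0751  1.2548  1.0283]
```

View pics/v7.png

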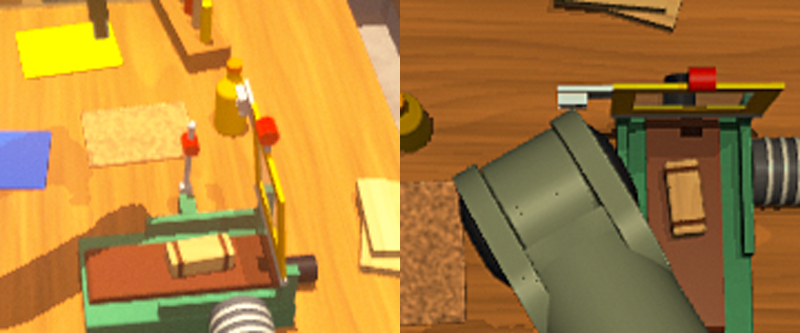

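```bash
python3 -m inch '[[0,0,-0.015,-0.03,0.07,-0.02,0.3],[-0.046,-0.03,0,0,0,0,0.3],[-0.046,-0.03,0,0,0,0,0.3],[-0.046,-0.03,0,0,0,0,0.3],[-0.046,-0.03,0,0,0,0,0.3]]' && python3 -m inch '[[-0.042,-0.03,0,0,0,0,0.3],[0,0,0,0,0,0,0.3],[0,0,0,0,0,0,0.3]]'; python3 -c "
from h import *
print(tri((342,188.3),(336,136.5)),atz('top',(335.5,135.5),.34))"
```

```text
clock: 16.15
position: [0.5939, 0.0398, 0.4044]
tool_rot: [-3.141, 0.0, -3.121]
force: [-0.2, 1.8, 0.8]
grip_width: 0.0596
finger_force: 0.0
clock: 16.45
position: [0.6339, 0.0123, 0.4034]
tool_rot: [-3.141, -0.001, -3.122]
force: [-0.1, 0.2, 0.4]
grip_width: 0.0598
finger_force: 0.0
(array([ 6.40676923e-01, -1.21140898e-04,  3.35770357e-01]), np.float64(0.010520262933578604)) [0.63631723 0.00148668 0.34      ]
```

```bash
python3 -m inch '[[-0.016,-0.0115,0,0,0,0,0.3],[0,0,0.03,0,0,0,0.3],[0,0,0.03,0,0,0,0.3],[0,0,0.025,0,0,0,0.3],[0,0,0,0,0,0,0.3]]' && python3 -m inch '[[0,0,0,0,0,0,0.8],[0,0,0,0,0,0,0.8],[0,0,0,0,0,0,0.8],[0,0,0,0,0,0,0.8]]' 40; python3 c.py 8 guard_knob; python3 -c "
from h import *
s=telemetry.observe();print(proj('top',s['position']+[0,0,.019]),proj('side',s['position']+[0,0,.019]))"
```

```text
clock: 16.95
position: [0.648, 0.0026, 0.3173]
tool_rot: [-3.141, -0.004, -3.12]
force: [-0.3, -0.1, -0.1]
grip_width: 0.0596
finger_force: 0.0
clock: 17.35
position: [0.6505, 0.0022, 0.322]
tool_rot: [-3.142, 0.004, -3.121]
force: [-1.5, 1.3, 8.1]
grip_width: 0.0267
finger_force: 38.8
side []
top [([92.7, 158.3], 31), ([278.5, 182.5], 39)]
guard_knob [[([339.3, 186.6], 0.62)], [([336.6, 134.8], 0.61)]]
17.55 [0.6505 0.0022 0.322 ] [-3.1416  0.0036 -3.1207] [-1.6092  1.1679  7.2959] 0.02672148500448912 [-0.0498  0.4781 -0.07    1.3808  0.034   1.2802  1.4701]
[335.26900319 129.97119676] [343.57953703 186.8633818 ]
```

```bash
python3 -m inch '[[0.0165,0,0.0025,0,0,0,0.8],[0.0165,0,0.004,0,0,0,0.8],[0.016,0,0.005,0,0,0,0.8],[0.0155,0,0.0065,0,0,0,0.8],[0.015,0,0.0075,0,0,0,0.8]]' && python3 -m inch '[[0.0145,0,0.009,0,0,0,0.8],[0,0,0,0,0,0,0.8]]'; python3 c.py 9 guard_knob guard_catch stay_knob; python3 - <<'E'
import cv2,numpy as np
im=cv2.imread('pics/side9.png')[130:280,220:400]; im2=cv2.imread('pics/top9.png')[100:250,200:380]
cv2.imwrite('pics/v9.png',np.hstack([cv2.resize(im,(400,333),interpolation=2),cv2.resize(im2,(400,333),interpolation=2)]))
E
```

```text
clock: 18.05
position: [0.5705, 0.0, 0.2969]
tool_rot: [-3.141, 0.005, -3.121]
force: [-3.2, -0.1, 10.3]
grip_width: 0.0268
finger_force: 45.4
clock: 18.25
position: [0.5544, -0.0004, 0.2862]
tool_rot: [-3.141, 0.001, -3.121]
force: [-6.5, -1.2, 7.1]
grip_width: 0.0267
finger_force: 41.5
side []
top [([92.7, 158.3], 32), ([278.9, 182.5], 42)]
guard_knob [[([311.2, 201.1], 0.71)], [([332.6, 175.7], 0.76), ([434.4, 213.7], 0.75)]]
guard_catch [[([312.0, 179.8], 0.84)], [([279.5, 168.5], 0.7)]]
stay_knob [[([306.6, 194.2], 0.62), ([323.1, 186.7], 0.62)], [([278.9, 177.4], 0.45)]]
18.65 [ 0.5559 -0.0004  0.287 ] [-3.1408  0.0017 -3.1211] [-8.0028 -0.6467 10.5141] 0.026687592382507903 [-0.0429  0.3367 -0.0841  1.6878  0.032   1.1168  1.455 ]
```

View pics/v9.png

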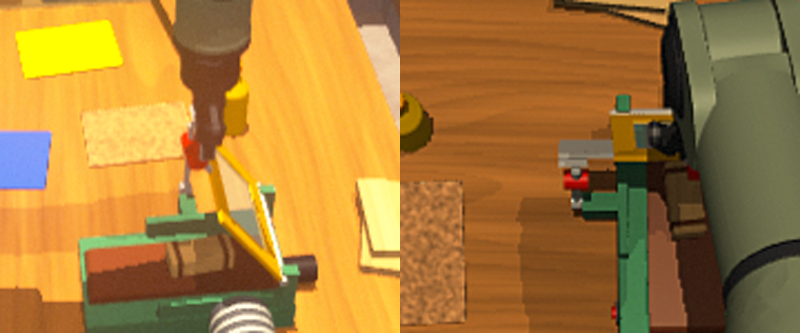

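```bash
python3 -m inch '[[0.009,0,0.006,0,0,0,0.8],[0.0085,0,0.006,0,0,0,0.8],[0.004,0,0.0035,0,0,0,0.8],[0.004,0,0.0035,0,0,0,0.8],[0,0,0,0,0,0,0.8]]' && python3 -m inch '[[0.002,0,0.002,0,0,0,0.8],[0,0,0,0,0,0,0.8]]' && python3 -m inch '[[0.002,0,0.002,0,0,0,0.8],[0,0,0,0,0,0,0.8]]'; python3 c.py 10 guard_knob guard_catch stay_knob
```

```text
clock: 19.15
position: [0.5294, -0.0011, 0.2664]
tool_rot: [-3.141, -0.001, -3.121]
force: [-8.4, -1.4, 7.4]
grip_width: 0.0266
finger_force: 38.8
clock: 19.35
position: [0.5285, -0.0011, 0.2649]
tool_rot: [-3.141, 0.001, -3.121]
force: [-4.3, -2.4, 7.5]
grip_width: 0.0265
finger_force: 38.9
clock: 19.55
position: [0.5283, -0.0012, 0.2638]
tool_rot: [-3.141, 0.006, -3.122]
force: [5.1, -2.6, 11.3]
grip_width: 0.0265
finger_force: 39.8
side []
top [([92.7, 158.4], 33)]
guard_knob [[([302.1, 204.7], 0.86)], []]
guard_catch [[([282.3, 192.6], 0.69), ([303.8, 187.0], 0.57), ([305.5, 260.7], 0.44)], [([283.3, 177.6], 0.58)]]
stay_knob [[], [([277.4, 180.2], 0.38)]]
19.95 [ 0.5283 -0.0012  0.2638] [-3.1408  0.0053 -3.1216] [ 4.5866 -3.0168 12.1231] 0.026537831327695664 [-0.0413  0.3089 -0.0887  1.7908  0.0328  1.0381  1.4485]
```

```bash
python3 -m inch '[[0.001,0,0.002,0,0,0,0.8],[0,0,0,0,0,0,0.8]]' && python3 -m inch '[[0.001,0,0.002,0,0,0,0.8],[0,0,0,0,0,0,0.8]]'; python3 - <<'E'
from h import *
grab_frame('top');im=grab_frame('side')[160:250,250:360]
cv2.imwrite('pics/v10.png',cv2.cvtColor(cv2.resize(im,(733,600),interpolation=2),cv2.COLOR_RGB2BGR))
E
```

```text
clock: 20.15
position: [0.5274, -0.0011, 0.262]
tool_rot: [-3.141, 0.006, -3.121]
force: [-0.9, -2.3, 17.9]
grip_width: 0.0263
finger_force: 59.5
clock: 20.35
position: [0.525, -0.0012, 0.2608]
tool_rot: [-3.141, 0.003, -3.122]
force: [-13.3, -2.8, 36.7]
grip_width: 0.0266
finger_force: 77.6
```

View pics/v10.png

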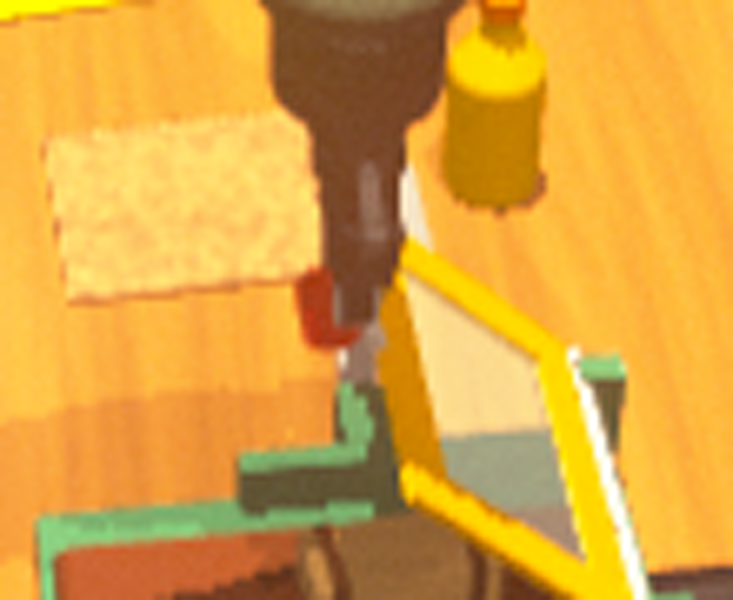

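Fingers pinch the knob's flap side at side (300,205), the catch is over the stay's tip, and the contact is firm. Relieve the load, then let go in small steps.

```bash
python3 -m inch '[[0,0,-0.004,0,0,0,0.8],[-0.001,0,-0.002,0,0,0,0.8],[0,0,0,0,0,0,0.8]]' 20 && python3 -m inch '[[0,0,0,0,0,0,0.58],[0,0,0,0,0,0,0.55],[0,0,0,0,0,0,0.55]]'; python3 c.py 11 guard_knob guard_catch
```

```text
clock: 20.75
position: [0.5275, -0.0011, 0.264]
tool_rot: [-3.141, 0.005, -3.122]
force: [18.9, -2.0, -21.3]
grip_width: 0.0266
finger_force: 71.0
clock: 21.05
position: [0.5255, -0.0008, 0.2644]
tool_rot: [-3.141, 0.001, -3.121]
force: [0.1, -0.2, -0.5]
grip_width: 0.0382
finger_force: 0.0
side []
top [([92.8, 158.2], 33)]
guard_knob [[([302.0, 203.6], 0.96), ([306.9, 186.3], 0.58)], []]
guard_catch [[([306.1, 184.6], 0.73)], [([280.1, 174.6], 0.56)]]
21.35 [ 0.5255 -0.001   0.2643] [-3.1409  0.0007 -3.1211] [-0.3122  0.2034 -0.4041] 0.0384399391569613 [-0.0414  0.3065 -0.0891  1.793   0.032   1.0429  1.4488]
```

```bash
python3 -m inch '[[0,0,0,0,0,0,0.3],[0,0,-0.02,0,0,0,0.3],[0,0,-0.03,0,0,0,0.3],[0,0,-0.03,0,0,0,0.3],[0.04,0,-0.02,0,0,0,0.3]]' && python3 -m inch '[[0.045,-0.04,0,0,0,0,0],[0.045,-0.04,0,0,0,0,0],[0.01,-0.045,0,0,0,0,0],[0,-0.045,0,0,0,0,0],[0,-0.045,0,0,0,0,0]]'; python3 c.py 12 guard_knob guard_catch stay_knob block; python3 - <<'E'
import cv2,numpy as np
im=cv2.imread('pics/side12.png')[150:300,220:400]; im2=cv2.imread('pics/top12.png')[100:250,220:400]
cv2.imwrite('pics/v12.png',np.hstack([cv2.resize(im,(400,333),interpolation=2),cv2.resize(im2,(400,333),interpolation=2)]))
E
```

```text
clock: 21.85
position: [0.4875, -0.0014, 0.3652]
tool_rot: [-3.141, 0.002, -3.121]
force: [-2.5, -0.0, -0.6]
grip_width: 0.0597
finger_force: 0.0
clock: 22.35
position: [0.4043, -0.2066, 0.3649]
tool_rot: [-3.14, 0.002, -3.121]
force: [2.2, 0.3, 0.1]
grip_width: 0.0855
finger_force: 0.0
side []
top [([92.7, 158.3], 32), ([334.8, 187.5], 112)]
guard_knob [[([301.5, 205.2], 0.9), ([368.5, 357.7], 0.29)], [([335.7, 188.8], 0.71)]]
guard_catch [[([308.5, 185.5], 0.92)], [([281.6, 177.0], 0.86)]]
stay_knob [[([304.4, 193.3], 0.42)], [([275.2, 181.4], 0.54)]]
block [[([309.9, 247.2], 0.67)], []]
22.85 [ 0.405  -0.2042  0.3644] [-3.1409  0.0008 -3.1197] [-0.8937 -0.0637  0.7092] 0.0851856089575328 [ 0.2296  0.0935  0.1166  1.8057 -0.0111  1.2421  1.9419]
```

View pics/v12.png

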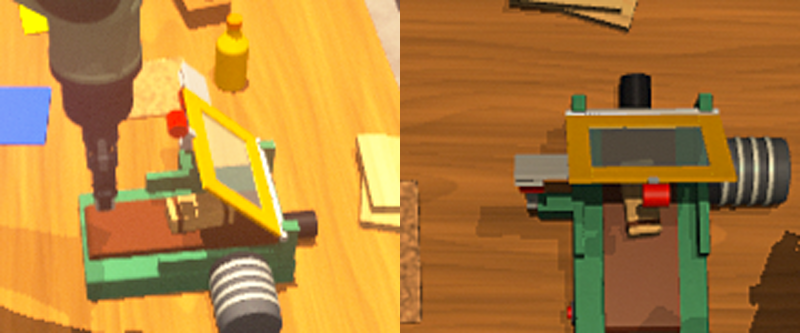

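Guard is propped: knob at side (301,205), catch at (308,185) on the stay. Block front shows at side (300,245). Measure the block from the earlier guard-up image.

```bash
python3 - <<'E'
from h import *
np.set_printoptions(precision=4,suppress=True)
print('knob',tri((301.5,205.2),(334.8,188)),'catch',tri((308.5,185.5),(281.6,177)))
for n in('top3','top7'):
    im=cv2.imread(f'pics/{n}.png'); h=cv2.cvtColor(im,cv2.COLOR_BGR2HSV)
    print(h[180,327],h[190,333],h[215,325],h[190,322])
    m=np.zeros(h.shape[:2],np.uint8); s=np.s_[168:212,312:345]
    m[s]=((h[s][...,0]>11)&(h[s][...,0]<28)&(h[s][...,2]>110)).astype(np.uint8)
    m=cv2.morphologyEx(m,cv2.MORPH_CLOSE,np.ones((5,5),np.uint8))
    k,l,st,ce=cv2.connectedComponentsWithStats(m); i=1+st[1:,4].argmax()
    q=cv2.minAreaRect(np.argwhere(l==i)[:,::-1].astype(np.float32)); b=np.array([atz('top',v,.101) for v in cv2.boxPoints(q)])
    print(st[i],q,b.mean(0),b[:,:2].tolist())
print(outline_of('block','side')[:1] and outline_of('block','side')[0]['rect'])
E
```

```text
knob (array([ 0.52  , -0.0025,  0.2778]), np.float64(0.008943509824361968)) catch (array([0.5594, 0.1363, 0.232 ]), np.float64(0.011358008953255415))
[ 16 164 194] [ 17 162 197] [30 79 81] [ 17 166 191]
[314 171  24  39 549] ((328.6656799316406, 188.46034240722656), (36.84515380859375, 20.5113468170166), 70.20112609863281) [ 0.5549 -0.0012  0.101 ] [[0.5954699259824479, 0.04562637611015087], [0.6176553740303149, -0.011080014563206675], [0.5141362410947163, -0.04772027053317868], [0.49250034097496553, 0.008446294907816107]]
[ 16 164 193] [ 16 163 197] [ 10 162 131] [ 17 163 192]
[317 171  21  35 521] ((326.330810546875, 188.1461639404297), (33.6134147644043, 19.473453521728516), 82.87498474121094) [0.5557 0.0056 0.101 ] [[0.6013966634255541, 0.04035803045852379], [0.6098344692060784, -0.01649993666082386], [0.5099364321348255, -0.028829044519202623], [0.5017268593473162, 0.027410550248435223]]
[295.3, 234.6, 323.2, 253.8]
```

```bash
python3 -m inch '[[0,0,0,0,0,-0.1,0],[-0.015,0.046,0,0,0,0,0],[-0.015,0.046,0,0,0,0,0],[-0.015,0.046,0,0,0,0,0],[-0.015,0.046,0,0,0,0,0]]' && python3 -m inch '[[0,0,0.02,0,-0.11,0,0],[0,0,0.02,0,-0.11,0,0],[0,0,0.02,0,-0.11,0,0],[0,0,0.02,0,-0.11,0,0],[0,0,0,0,-0.11,0,0]]'
cat > g.py <<'E'
from h import *
import sys
np.set_printoptions(precision=4,suppress=True)
s=telemetry.observe(); r=R.from_euler('xyz',s['tool_rot'])
x,y,z,yaw,tilt=map(float,sys.argv[1:6])
t=R.from_euler('z',np.pi+yaw)*R.from_euler('x',np.pi)*R.from_euler('y',-tilt)
print('shift',r.inv().apply(np.array([x,y,z])-s['position']),'turn',(r.inv()*t).as_rotvec(),s['position'],s['qpos'],s['force'])
E
python3 g.py .4417 -.015 .24 .12 .55
```

```text
clock: 23.45
position: [0.4422, -0.0129, 0.3644]
tool_rot: [-3.141, 0.001, -3.021]
force: [2.1, -0.2, -0.5]
grip_width: 0.0852
finger_force: 0.0
clock: 23.95
position: [0.4546, -0.0134, 0.2845]
tool_rot: [-3.14, 0.553, -3.02]
force: [0.5, 1.1, 0.5]
grip_width: 0.0855
finger_force: 0.0
shift [0.0345 0.     0.031 ] turn [-0.0006  0.0032  0.0012] [ 0.4546 -0.0134  0.2845] [-0.0069 -0.1039 -0.0745  2.3604 -0.0812  0.3329  1.678 ] [0.4946 1.1294 0.5352]
```

```bash
python3 g.py .46 -.0128 .2 .12 .55; python3 -m inch '[[0,0,0,0,0.075,0,0],[0,0,0,0,0.075,0,0],[0.01,0,0.02,0,0,0,0],[0.01,0,0.02,0,0,0,0],[0.01,0,0.025,0,0,0,0]]'; python3 g.py .5456 -.0025 .069 .12 .55
```

```text
shift [0.0398 0.0001 0.0748] turn [-0.0006  0.0032  0.0012] [ 0.4546 -0.0134  0.2845] [-0.0069 -0.1039 -0.0745  2.3604 -0.0812  0.3329  1.678 ] [0.4946 1.1294 0.5352]
clock: 24.45
position: [0.4532, -0.0136, 0.2141]
tool_rot: [-3.141, 0.402, -3.02]
force: [1.1, -0.1, -0.7]
grip_width: 0.0855
finger_force: 0.0
shift [-0.0288 -0.      0.17  ] turn [-0.0003 -0.148   0.0011] [ 0.4532 -0.0136  0.2141] [ 0.0006  0.0672 -0.098   2.346  -0.0077  0.3268  1.6028] [ 1.1281 -0.1322 -0.6842]
```

```bash
python3 -m inch '[[-0.008,0,0.03,0,0,0,0],[-0.008,0,0.03,0,-0.04,0,0],[-0.004,0,0.03,0,-0.04,0,0],[0,0,0.02,0,-0.04,0,0],[0,0,0,0,0,0,0]]'; python3 g.py .5456 -.0025 .069 .12 .55
```

```text
clock: 24.95
position: [0.4831, -0.0257, 0.163]
tool_rot: [-3.093, 0.418, -3.017]
force: [0.5, -0.5, -0.0]
grip_width: 0.0859
finger_force: 0.0
shift [-0.0212  0.0207  0.1114] turn [-0.0462 -0.1316  0.0076] [ 0.4831 -0.0257  0.163 ] [ 0.1938  0.2276 -0.3298  2.3539  0.6603  0.1909  0.9464] [ 0.4984 -0.5104 -0.0342]
```

```bash
python3 -m inch '[[-0.008,0.005,0.015,-0.015,-0.015,0,0],[-0.008,0.005,0.015,-0.015,-0.015,0,0],[-0.005,0.005,0.015,-0.01,-0.015,0,0],[0,0,0,0,0,0,0]]'; python3 g.py .5456 -.0025 .069 .12 .55
```

```text
clock: 25.35
position: [0.5114, -0.0128, 0.1374]
tool_rot: [-3.12, 0.45, -3.014]
force: [0.1, -0.5, -0.2]
grip_width: 0.0855
finger_force: 0.0
shift [-0.0019  0.0075  0.0768] turn [-0.0179 -0.0996  0.0074] [ 0.5114 -0.0128  0.1374] [ 0.2931  0.3354 -0.4612  2.3339  1.279   0.1688  0.3438] [ 0.0899 -0.5382 -0.1944]
```

```bash
python3 -m inch '[[0,0.002,0.008,-0.009,-0.03,0,0],[0,0.002,0.008,-0.009,-0.03,0,0],[0,0.002,0.008,0,-0.03,0,0],[0,0,0,0,0,0,0]]'; python3 g.py .5456 -.0025 .069 .12 .55
```

```text
clock: 25.75
position: [0.5159, -0.0115, 0.1215]
tool_rot: [-3.12, 0.504, -3.011]
force: [-0.7, 0.7, 0.1]
grip_width: 0.0855
finger_force: 0.0
shift [-0.0015  0.0064  0.0606] turn [-0.0165 -0.0459  0.0095] [ 0.5159 -0.0115  0.1215] [ 0.4314  0.4091 -0.6344  2.3731  1.9062  0.2597 -0.2568] [-0.6827  0.6748  0.0686]
```

```bash
python3 -m inch '[[0,0.006,0.005,-0.016,-0.03,0.005,0],[0,0,0.015,0,-0.02,0.005,0],[0,0,0.015,0,0,0,0],[0,0,0,0,0,0,0]]'; python3 g.py .5456 -.0025 .069 .12 .55
```

```text
clock: 26.15
position: [0.5328, -0.0045, 0.09]
tool_rot: [-3.14, 0.549, -3.023]
force: [0.4, 0.9, 0.6]
grip_width: 0.0852
finger_force: 0.0
shift [-0.      0.0005  0.0247] turn [-0.0025 -0.0009 -0.0014] [ 0.5328 -0.0045  0.09  ] [ 0.5438  0.5667 -0.798   2.3806  2.1465  0.4357 -0.4489] [0.3827 0.8916 0.6093]
```

```bash
python3 -m inch '[[0,0,0.012,0,0,0,0],[0,0,0.011,0,0,0,0],[0,0,0,0,0,0,0]]' && python3 -m inch '[[0,0,0,0,0,0,0.35],[0,0,0,0,0,0,0.6],[0,0,0,0,0,0,0.8],[0,0,0,0,0,0,0.8],[0,0,0,0,0,0,0.8]]' 40; python3 c.py 13 guard_knob guard_catch
```

```text
clock: 26.45
position: [0.5453, -0.0024, 0.0717]
tool_rot: [-3.14, 0.552, -3.022]
force: [-0.3, 0.3, -0.4]
grip_width: 0.0851
finger_force: 0.0
clock: 26.95
position: [0.5461, -0.0016, 0.073]
tool_rot: [3.141, 0.557, -3.022]
force: [-5.2, 0.2, 12.3]
grip_width: 0.0432
finger_force: 39.3
side []
top [([92.8, 158.4], 33), ([334.9, 187.5], 113)]
guard_knob [[([302.7, 204.1], 0.61)], [([334.3, 191.2], 0.61)]]
guard_catch [[([307.8, 183.8], 0.57)], [([280.2, 176.9], 0.68)]]
27.25 [ 0.5461 -0.0017  0.073 ] [ 3.1413  0.5566 -3.0224] [-5.1638 -1.3553 12.2808] 0.043088836243778954 [ 0.5364  0.6326 -0.8008  2.3614  2.1947  0.485  -0.4709]
```

```bash
python3 -m inch '[[-0.005,0,-0.009,0,0,0,0.8],[-0.005,0,-0.009,0,0,0,0.8],[0.005,0,-0.015,0,0,0,0.8],[0.005,0,-0.015,0,0,0,0.8],[0,0,0,0,0,0,0.8]]'; python3 g.py .4832 -.012 .163 .12 .4
```

```text
clock: 27.75
position: [0.52, -0.005, 0.1141]
tool_rot: [-3.141, 0.556, -3.022]
force: [-0.1, -0.7, -1.9]
grip_width: 0.0431
finger_force: 41.7
shift [ 0.0059 -0.0025 -0.0613] turn [-0.0006  0.1565 -0.0007] [ 0.52   -0.005   0.1141] [ 0.5577  0.4827 -0.7987  2.4031  2.1144  0.3744 -0.442 ] [-0.0949 -0.6565 -1.8526]
```

```bash
python3 -m inch '[[0,0,-0.01,0,0.05,0,0.8],[0.004,0,-0.015,0,0.05,0,0.8],[0.01,0,-0.02,0,0.05,0,0.8],[0.01,0,-0.015,0,0.03,0,0.8],[0,0,0,0,0,0,0.8]]'; python3 g.py .4532 -.0136 .2 .12 .37
```

```text
clock: 28.25
position: [0.4911, -0.0139, 0.1337]
tool_rot: [-3.124, 0.431, -3.02]
force: [0.5, -0.3, -1.0]
grip_width: 0.0426
finger_force: 41.7
shift [ 0.0065  0.0036 -0.0761] turn [-0.0168  0.0606  0.0009] [ 0.4911 -0.0139  0.1337] [ 0.3864  0.3333 -0.57    2.362   1.2849  0.2022  0.3332] [ 0.4909 -0.3409 -0.9713]
```

```bash
python3 -m inch '[[0.015,0.002,-0.012,-0.008,0.06,0,0.8],[0.02,0.002,-0.012,-0.008,0.06,0,0.8],[0.02,0,-0.012,0,0.06,0,0.8],[0.015,0,-0.012,0,0.03,0,0.8],[0,0,0,0,0,0,0.8]]'; python3 g.py .42 -.0136 .2 .12 .2
```

```text
clock: 28.75
position: [0.4224, -0.023, 0.1504]
tool_rot: [-3.127, 0.261, -3.025]
force: [1.1, -0.0, -1.0]
grip_width: 0.0429
finger_force: 41.7
shift [-0.0116  0.0089 -0.0484] turn [-0.0156  0.0611 -0.0042] [ 0.4224 -0.023   0.1504] [ 0.694   0.2803 -0.8991  2.3447  0.6241  0.4252  0.9804] [ 1.0942 -0.0252 -1.0439]
```

```bash
python3 -m inch '[[-0.01,0,-0.042,0,0,0,0.8],[-0.012,0,-0.045,0,0,0,0.8],[-0.012,0,-0.045,0,0,0,0.8],[-0.012,0,-0.045,-0.015,0,0,0.8],[0,0,-0.03,0,0,0,0.8]]' && python3 -m inch '[[0,0.045,0,0,0,0,0.8],[0,0.045,0,0,0,0,0.8],[0,0.045,0,0,0,0,0.8],[0,0.045,0,0,0,0,0.8],[0,0.045,0,0,0,0,0.8]]' && python3 -m inch '[[0,0.045,0,0,-0.05,0,0.8],[0,0.045,0,0,-0.05,0,0.8],[0,0.045,0,0,-0.05,0,0.8],[0,0.03,0,0,-0.05,0,0.8],[0,0,0,0,-0.05,0,0.8]]'; python3 c.py 14 guard_knob guard_catch mat; python3 g.py .479 .371 .1 .1 .557
```

```text
clock: 29.25
position: [0.4152, -0.0286, 0.3266]
tool_rot: [-3.13, 0.263, -3.035]
force: [-1.2, -1.6, -1.4]
grip_width: 0.0429
finger_force: 41.7
clock: 29.75
position: [0.3874, 0.1949, 0.3257]
tool_rot: [-3.131, 0.267, -3.035]
force: [1.4, 6.1, -9.7]
grip_width: 0.0427
finger_force: 41.6
clock: 30.25
position: [0.3408, 0.3268, 0.3537]
tool_rot: [3.118, 0.538, -3.033]
force: [1.1, -0.5, -0.9]
grip_width: 0.0428
finger_force: 42.5
side []
top [([92.7, 158.3], 32), ([334.8, 187.5], 115)]
guard_knob [[([298.9, 205.5], 0.72)], [([337.5, 189.0], 0.57), ([327.3, 150.3], 0.39)]]
guard_catch [[([307.6, 183.4], 0.88)], [([281.9, 178.3], 0.73)]]
mat [[([216.0, 202.0], 0.82), ([249.4, 151.0], 0.81), ([282.4, 193.0], 0.69)], [([205.5, 214.4], 0.89), ([113.0, 250.3], 0.59)]]
30.65 [0.3413 0.3235 0.3517] [ 3.1193  0.5299 -3.0367] [-0.1298  0.4294 -1.2994] 0.04305559666796313 [ 0.5861 -0.3034 -1.4688  2.081   0.1006  0.7072  0.6803]
shift [0.0048 0.0264 0.2896] turn [ 0.0248 -0.0271  0.0039] [0.3413 0.3235 0.3517] [ 0.5861 -0.3034 -1.4688  2.081   0.1006  0.7072  0.6803] [-0.1298  0.4294 -1.2994]
```

```bash
python3 -m inch '[[0,0.005,0.04,0,0,0,0.8],[0,0.005,0.045,0.01,0,0,0.8],[0,0.005,0.045,0.01,0,0,0.8],[0,0.005,0.045,0,-0.01,0,0.8],[0,0.005,0.045,0,-0.01,0,0.8]]'; python3 g.py .479 .371 .06 .1 .557
```

```text
clock: 31.15
position: [0.3676, 0.2617, 0.2772]
tool_rot: [3.058, 0.568, -3.039]
force: [0.8, 0.4, -1.3]
grip_width: 0.043
finger_force: 42.5
shift [0.014  0.0763 0.256 ] turn [0.0846 0.0107 0.0028] [0.3676 0.2617 0.2772] [ 0.7629 -0.3037 -1.4943  2.3226 -0.0467  0.3389  0.9317] [ 0.834   0.3747 -1.2744]
```

```bash
python3 -m inch '[[-0.035,0.01,0.01,0.02,0.08,0,0.8],[-0.038,0.02,0.005,0.02,0.08,0,0.8],[-0.038,0.02,0,0.02,0.08,0,0.8],[-0.04,0.02,0,0.02,0.08,0,0.8],[0,0,0,0,0,0,0.8]]'; python3 g.py .479 .371 .15 .1 .557
```

```text
clock: 31.65
position: [0.4062, 0.2676, 0.4024]
tool_rot: [3.089, 0.319, -3.025]
force: [0.3, -0.2, -1.9]
grip_width: 0.0427
finger_force: 42.5
shift [-0.001   0.0801  0.2707] turn [ 0.0594 -0.2387  0.0084] [0.4062 0.2676 0.4024] [ 1.052  -0.3034 -1.4931  1.8578 -0.2845  0.9985  1.3266] [ 0.2532 -0.1944 -1.9047]
```

```bash
python3 -m inch '[[-0.02,0,0,0.03,0.11,0,0.8],[-0.02,0,0,0.03,0.1,0,0.8],[-0.02,0,0,0,0.1,0,0.8],[-0.03,0,0.01,0,0,-0.1,0.8],[-0.03,0,0.01,0,0,-0.1,0.8]]' && python3 -m inch '[[-0.03,0,0.01,0,0,-0.1,0.8],[-0.03,0,0,0,0,-0.1,0.8],[0,0,0,0,0,0,0.8]]'; python3 g.py .45 .34 .3 .6 0
```

```text
clock: 32.15
position: [0.3922, 0.2044, 0.4366]
tool_rot: [3.123, 0.131, -2.814]
force: [0.1, 1.2, -1.7]
grip_width: 0.0429
finger_force: 42.5
clock: 32.45
position: [0.4078, 0.2069, 0.446]
tool_rot: [-3.132, 0.171, -2.613]
force: [-0.2, 0.2, -1.0]
grip_width: 0.0429
finger_force: 42.6
shift [-0.0772  0.0953  0.1605] turn [-0.0159  0.1704 -0.0722] [0.4078 0.2069 0.446 ] [ 1.2889 -0.3038 -1.4943  1.7138 -0.358   1.2942  1.9426] [-0.2149  0.1666 -0.9807]
```

```bash
cat > m.py <<'E'
from h import *
from scipy.optimize import least_squares
import itertools
np.set_printoptions(precision=4,suppress=True)
D=[ # q, pos, rpy
([-1.356,.521,-.036,1.599,.021,1.021,-.113],[.176,.6,.211],[-3.142,0,2.857]),
([-.6132,.1105,.1308,1.9109,-.0162,1.1204,1.1142],[.4146,.1566,.3161],[3.1411,.0006,-3.122]),
([-.3639,.2058,.2747,1.9767,-.0667,.9712,1.5351],[.457,.0003,.2539],[-3.141,-.0035,-3.1205]),
([-.5863,.1376,.1799,1.8169,-.0264,1.1887,1.1925],[.4475,.1392,.341],[3.1414,.0006,-3.1217]),
([-.5181,.5244,.1195,2.1033,-.1202,.5195,1.2818],[.4555,.1421,.0676],[3.1415,.0006,-3.1205]),
([-.75257,.34344,.30095,2.25238,1.00489,.16107,.13489],[.5528,.1439,.1674],[-3.1343,.5276,-3.117]),
([-.3459,.3847,-.1237,2.0485,.559,.4273,.6563],[.5802,.1444,.168],[-3.1208,.3812,-3.1202]),
([-.296,.0459,-.2258,1.7971,.0751,1.2548,1.0283],[.4236,.1464,.3892],[-3.1112,.0701,-3.1399]),
([-.0498,.4781,-.07,1.3808,.034,1.2802,1.4701],[.6505,.0022,.322],[-3.1416,.0036,-3.1207]),
([.2296,.0935,.1166,1.8057,-.0111,1.2421,1.9419],[.405,-.2042,.3644],[-3.1409,.0008,-3.1197]),
([-.0069,-.1039,-.0745,2.3604,-.0812,.3329,1.678],[.4546,-.0134,.2845],[-3.14,.553,-3.02]),
([.1938,.2276,-.3298,2.3539,.6603,.1909,.9464],[.4831,-.0257,.163],[-3.093,.418,-3.017]),
([.4314,.4091,-.6344,2.3731,1.9062,.2597,-.2568],[.5159,-.0115,.1215],[-3.12,.504,-3.011]),
([.5364,.6326,-.8008,2.3614,2.1947,.485,-.4709],[.5461,-.0017,.073],[3.1413,.5566,-3.0224]),
([.694,.2803,-.8991,2.3447,.6241,.4252,.9804],[.4224,-.023,.1504],[-3.127,.261,-3.025]),
([.5861,-.3034,-1.4688,2.081,.1006,.7072,.6803],[.3413,.3235,.3517],[3.1193,.5299,-3.0367]),
([.7629,-.3037,-1.4943,2.3226,-.0467,.3389,.9317],[.3676,.2617,.2772],[3.058,.568,-3.039]),
([1.2889,-.3038,-1.4943,1.7138,-.358,1.2942,1.9426],[.4078,.2069,.446],[-3.132,.171,-2.613])]
def fk(q,p,a):
    o=p[6:13]; A=[R.from_euler(c,s*(v+oo)) for c,s,v,oo in zip('zyzyzyz',a,q,o)]
    T=[(p[13],p[14],p[0]),(p[15],0,0),(p[3],0,p[1]),(p[4],0,0),(p[5],0,p[2]),(p[16],0,0),(p[17],p[18],p[19])]
    t=np.zeros(3);r=R.identity()
    t=t+np.array(T[0])
    for i in range(7):
        r=r*A[i]
        if i<6: t=t+r.apply(T[i+1])
    return t+r.apply([0,0,p[20]]),r
def res(p,a):
    e=[]
    for q,x,w in D:
        t,r=fk(q,p,a); e+=list((t-x)*3)+list((R.from_euler('xyz',w).inv()*r).as_rotvec())
    return np.array(e)
if __name__=='__main__':
    best=None
    p0=np.zeros(21);p0[:3]=.33,.4,.4;p0[20]=.25
    for a in itertools.product([1,-1],repeat=4):
        s=[a[0],1,a[1],1,a[2],1,a[3]]
        for o7 in (0,1.57,3.14,-1.57):
            p=p0.copy();p[12]=o7
            r=least_squares(lambda v:np.r_[res(v,s),(v-p0)*[.005]*1],p,max_nfev=25)
            if best is None or r.cost<best[0]: best=(r.cost,s,r.x)
    r=least_squares(lambda v:np.r_[res(v,best[1]),(v-p0)*.001],best[2])
    print(r.cost,best[1],r.x); print(np.abs(res(r.x,best[1])).reshape(-1,6).max(1)); np.savez('m.npz',p=r.x,a=best[1])
E
time python3 m.py
```

```text
0.011668480052882681 [-1, 1, -1, 1, -1, 1, -1] [ 0.2823  0.5481  0.4294  0.0139 -0.0342 -0.0221  0.0611  0.0161  0.006
 -0.0047 -0.0046 -0.0153 -1.5036  0.0002 -0.0163 -0.0114  0.0079 -0.0101
 -0.0106  0.0424  0.293 ]
[0.0148 0.0327 0.0131 0.0289 0.025  0.0514 0.0164 0.0244 0.0317 0.0158
 0.0336 0.0141 0.0222 0.0267 0.0408 0.0067 0.0123 0.0583]
real	1m34.138s
user	1m33.530s
sys	0m0.095s
```

```bash
cat > k.py <<'E'
from h import *
from scipy.optimize import least_squares, lsq_linear
import m
np.set_printoptions(precision=3,suppress=True)
A=[-1,1,-1,1,-1,1,-1]
def fk(q,p):
    ax='zyzyzyz'; r=R.identity(); t=p[25:28].copy()
    for i in range(7):
        r=r*R.from_euler(ax[i],A[i]*(q[i]+p[i])); t=t+r.apply(p[7+3*i-0:10+3*i] if i<6 else p[28:31])
    return t,r
def res(p):
    e=[]
    for q,x,w in m.D:
        t,r=fk(q,p); e+=list((t-x)*3)+list((R.from_euler('xyz',w).inv()*r).as_rotvec())
    return np.array(e)
LO=np.array([-2.91,-.3,-1.5,.17,-1.26,.16,-2.52]);HI=np.array([2.91,2.13,1.42,2.43,4.41,1.93,2.52]);V=.07*np.array([1.89,1.89,2.39,2.39,3.01,3.01,3.01])
def jac(q,p):
    t,r=fk(q,p);J=np.zeros((6,7))
    for i in range(7):
        d=q.copy();d[i]+=1e-4;t2,r2=fk(d,p);J[:3,i]=(t2-t)/1e-4;J[3:,i]=(r2*r.inv()).as_rotvec()/1e-4
    return J,t,r
W=np.r_[np.ones(3),np.ones(3)*.3]
def step(q,tt,tr,p,lam=.02,n=4):
    q0=q.copy()
    for _ in range(n):
        J,t,r=jac(q,p); e=np.r_[tt-t,(tr*r.inv()).as_rotvec()]
        lo=np.maximum(LO,q0-V)-q-1e-6;hi=np.minimum(HI,q0+V)-q+1e-6
        s=lsq_linear(np.r_[J*W[:,None],lam*np.eye(7)*.3],np.r_[e*W,np.zeros(7)],(np.minimum(lo,-1e-6),np.maximum(hi,1e-6)))
        q=q+s.x
    return q
def run(q,rows,p):
    q=np.array(q,float)
    for w in rows:
        t,r=fk(q,p); q=step(q,t+r.apply(w[:3]),r*R.from_rotvec(w[3:6]),p)
    return q
def load(): return np.load('k.npy')
if __name__=='__main__':
    P=np.load('m.npz')['p']; p=np.zeros(31)
    p[:7]=P[6:13];p[25:28]=0,0,P[0];p[13+0:16]=P[3],0,P[1];p[19:22]=P[5],0,P[2];p[28:31]=0,0,P[20]
    p0=p.copy()
    s=least_squares(lambda v:np.r_[res(v),(v-p0)*.003],p);p=s.x;np.save('k.npy',p)
    print(np.abs(res(p)).reshape(-1,6).max(1),p)
    print(run(m.D[9][0],[[0,0,0,0,0,-.1]]+[[-.015,.046,0,0,0,0]]*4+[[0,0,.02,0,-.11,0]]*4+[[0,0,0,0,-.11,0]],p),m.D[10][0])
    print(run(m.D[11][0],[[-.008,.005,.015,-.015,-.015,0]]*2+[[-.005,.005,.015,-.01,-.015,0]]+[[0,.002,.008,-.009,-.03,0]]*2+[[0,.002,.008,0,-.03,0]],p),m.D[12][0])
    print(run(m.D[14][0],[[-.012,0,-.045,0,0,0]]*4+[[0,0,-.03,0,0,0]]+[[0,.045,0,0,0,0]]*5+[[0,.045,0,0,-.05,0]]*3+[[0,.03,0,0,-.05,0]]+[[0,0,0,0,-.05,0]],p),m.D[15][0])
    print(run(m.D[16][0],[[-.035,.01,.01,.02,.08,0],[-.038,.02,0.,.02,.08,0],[-.038,.02,0,.02,.08,0],[-.04,.02,0,.02,.08,0],[-.02,0,0,.03,.11,0],[-.02,0,0,.03,.1,0],[-.02,0,0,0,.1,0],[-.03,0,.01,0,0,-.1],[-.03,0,.01,0,0,-.1],[-.03,0,.01,0,0,-.1],[-.03,0,0,0,0,-.1]],p),m.D[17][0])
E
time python3 k.py
```

```text
[0.001 0.    0.    0.    0.    0.    0.    0.    0.    0.    0.    0.
 0.    0.    0.    0.    0.    0.   ] [-0.     0.     0.    -0.    -0.    -0.    -1.571  0.    -0.011  0.019
 -0.    -0.011 -0.009  0.    -0.019  0.539  0.    -0.019 -0.004 -0.
 -0.     0.425  0.    -0.     0.028 -0.     0.     0.301 -0.     0.
  0.321]
[-0.008 -0.104 -0.075  2.355 -0.08   0.341  1.677] [-0.0069, -0.1039, -0.0745, 2.3604, -0.0812, 0.3329, 1.678]
[ 0.593  0.506 -0.845  2.347  1.884  0.353 -0.191] [0.4314, 0.4091, -0.6344, 2.3731, 1.9062, 0.2597, -0.2568]
[ 0.597 -0.3   -1.474  2.043  0.098  0.69   0.698] [0.5861, -0.3034, -1.4688, 2.081, 0.1006, 0.7072, 0.6803]
[ 1.271 -0.3   -1.5    1.759 -0.538  0.947  2.034] [1.2889, -0.3038, -1.4943, 1.7138, -0.358, 1.2942, 1.9426]
real	0m2.795s
user	0m2.005s
sys	0m0.145s
```

```bash
cat > s.py <<'E'
from k import *
import time
p=load(); rng=np.random.default_rng(0)
def T(x,y,z,yaw,tilt): return np.array([x,y,z]),R.from_euler('z',np.pi+yaw)*R.from_euler('x',np.pi)*R.from_euler('y',-tilt)
def follow(q,goal,log=None):
    tt,tr=T(*goal); t,r=fk(q,p); n=int(max(np.linalg.norm(tt-t)/.04,(tr*r.inv()).magnitude()/.12))+1
    for i in range(n+2):
        t,r=fk(q,p); k=max(n-i,1); d=(tt-t)/k; w=(r.inv()*tr).as_rotvec()/k
        d*=min(1,.05/np.linalg.norm(d)) ; w*=min(1,.145/max(np.linalg.norm(w),1e-9))
        if log is not None: log.append(np.r_[r.inv().apply(d),w])
        q=step(q,t+d,r*R.from_rotvec(w),p,n=2)
    return q
def err(q,g):
    tt,tr=T(*g);t,r=fk(q,p); return np.linalg.norm(tt-t)+.2*(tr*r.inv()).magnitude()
if __name__=='__main__':
    q0=telemetry.observe()['qpos'];res=[];t0=time.time()
    while time.time()-t0<150:
        yaw=rng.uniform(-.3,1); g=(.491-.012*np.cos(yaw),.372-.012*np.sin(yaw),.12,yaw,.557)
        v=[(rng.uniform(.36,.7),rng.uniform(.15,.65),rng.uniform(.36,.5),rng.uniform(-.6,1.2),rng.uniform(-.2,.5)) for _ in range(rng.integers(1,3))]
        q=q0
        for w in v: q=follow(q,w)
        q=follow(q,g); gl=g[:2]+(.014,)+g[3:]; q2=follow(q,gl)
        mar=np.min(np.minimum(q2-LO,HI-q2)); res.append((err(q,g)+err(q2,gl),mar,v,yaw,q2))
    res.sort(key=lambda r:r[0]); print(len(res))
    for r in res[:6]: print(round(r[0],4),round(r[1],3),np.round(r[2],2).tolist(),round(r[3],2),r[4])
E
python3 s.py
```

```text
575
0.0 0.218 [[0.64, 0.21, 0.5, 1.09, 0.42], [0.53, 0.59, 0.42, -0.34, 0.41]] 0.17 [-0.1    1.178 -1.282  2.147  1.89   1.391 -0.563]
0.0 0.278 [[0.37, 0.2, 0.37, 1.07, 0.46], [0.44, 0.48, 0.37, 0.22, 0.23]] 0.15 [-0.393  0.855 -0.791  2.152  1.805  0.936 -0.784]
0.0 0.206 [[0.61, 0.21, 0.49, 1.14, 0.4], [0.58, 0.42, 0.49, 0.66, 0.42]] 0.54 [-0.086  0.951 -1.012  2.224  2.032  0.892 -0.407]
0.0 0.221 [[0.43, 0.35, 0.5, 0.66, 0.43], [0.36, 0.17, 0.44, -0.06, 0.37]] 0.37 [-0.338  0.824 -0.749  2.209  1.979  0.796 -0.697]
0.0 0.352 [[0.67, 0.22, 0.37, 1.15, 0.27], [0.61, 0.43, 0.37, 0.92, 0.09]] -0.06 [-0.527  0.837 -0.688  2.078  1.627  0.953 -0.891]
0.0 0.211 [[0.37, 0.16, 0.47, 1.04, 0.22], [0.61, 0.42, 0.49, 0.87, -0.2]] 0.53 [ 0.002  1.068 -1.174  2.219  2.007  1.048 -0.304]
```

```bash
cat > n.py <<'E'
from s import *
import sys
g=eval(sys.argv[1]); q=telemetry.observe()['qpos']; print(fk(q,p)[0],q)
L=[]; 
for w in g: q=follow(q,w,L); L.append(None)
for l in L: print('---' if l is None else np.round(l,3).tolist())
print(q,err(q,g[-1]))
E
python3 n.py '[(.37,.2,.37,1.07,.46),(.44,.48,.37,.22,.23),(.479,.370,.12,.15,.557)]'
```

```text
[0.408 0.207 0.446] [ 1.289 -0.304 -1.494  1.714 -0.358  1.294  1.943]
[0.008, 0.002, 0.011, -0.03, -0.047, -0.086]
[0.008, 0.003, 0.011, -0.03, -0.047, -0.086]
[0.009, 0.003, 0.011, -0.03, -0.047, -0.086]
[0.009, 0.004, 0.01, -0.03, -0.047, -0.086]
[0.009, 0.004, 0.01, -0.03, -0.047, -0.086]
[0.011, 0.005, 0.009, -0.031, -0.059, -0.093]
[0.01, 0.001, -0.005, -0.011, -0.06, -0.032]
[0.008, -0.001, -0.003, -0.014, -0.046, -0.026]
---
[-0.031, 0.01, 0.014, 0.033, 0.023, 0.098]
[-0.03, 0.013, 0.014, 0.035, 0.025, 0.099]
[-0.03, 0.016, 0.014, 0.038, 0.029, 0.101]
[-0.03, 0.019, 0.015, 0.044, 0.034, 0.103]
[-0.031, 0.023, 0.018, 0.053, 0.045, 0.106]
[-0.033, 0.028, 0.024, 0.064, 0.064, 0.108]
[-0.031, 0.028, 0.028, 0.077, 0.084, 0.09]
[-0.029, 0.027, 0.031, 0.09, 0.092, 0.066]
[-0.027, 0.027, 0.032, 0.105, 0.085, 0.053]
[-0.025, 0.03, 0.031, 0.115, 0.079, 0.039]
---
[0.004, -0.012, 0.033, 0.025, -0.029, 0.008]
[0.005, -0.011, 0.033, 0.025, -0.029, 0.008]
[0.006, -0.011, 0.033, 0.025, -0.029, 0.008]
[0.007, -0.01, 0.034, 0.025, -0.029, 0.008]
[0.007, -0.009, 0.034, 0.025, -0.028, 0.008]
[0.008, -0.008, 0.034, 0.025, -0.028, 0.008]
[0.009, -0.007, 0.034, 0.025, -0.028, 0.008]
[0.01, -0.007, 0.033, 0.025, -0.029, 0.008]
[-0.0, 0.0, 0.0, 0.0, -0.0, 0.0]
[0.0, 0.0, 0.0, 0.0, -0.0, 0.0]
---
[-0.322  0.637 -0.88   2.125  1.514  0.88  -0.526] 3.3324151919832093e-16
```

```bash
python3 -m inch '[[0.008,0.002,0.011,-0.03,-0.047,-0.086,0.8],[0.008,0.003,0.011,-0.03,-0.047,-0.086,0.8],[0.009,0.003,0.011,-0.03,-0.047,-0.086,0.8],[0.009,0.004,0.01,-0.03,-0.047,-0.086,0.8],[0.009,0.004,0.01,-0.03,-0.047,-0.086,0.8]]' && python3 -m inch '[[0.011,0.005,0.009,-0.031,-0.059,-0.093,0.8],[0.01,0.001,-0.005,-0.011,-0.06,-0.032,0.8],[0.008,-0.001,-0.003,-0.014,-0.046,-0.026,0.8],[0,0,0,0,0,0,0.8]]'; python3 n.py '[(.44,.48,.37,.22,.23),(.479,.370,.12,.15,.557)]'
```

```text
clock: 32.95
position: [0.3762, 0.2014, 0.3872]
tool_rot: [3.125, 0.394, -2.201]
force: [0.8, -0.1, -0.3]
grip_width: 0.0428
finger_force: 42.5
clock: 33.35
position: [0.3692, 0.1953, 0.3898]
tool_rot: [3.137, 0.447, -2.153]
force: [-1.1, 0.1, -1.7]
grip_width: 0.0429
finger_force: 42.5
[0.369 0.195 0.39 ] [ 0.302 -0.203 -0.588  2.08  -0.499  0.935  2.505]
[-0.03, 0.012, 0.017, 0.033, 0.026, 0.091]
[-0.03, 0.015, 0.017, 0.034, 0.027, 0.092]
[-0.029, 0.018, 0.017, 0.037, 0.03, 0.093]
[-0.029, 0.021, 0.017, 0.043, 0.035, 0.096]
[-0.029, 0.025, 0.02, 0.052, 0.044, 0.099]
[-0.032, 0.029, 0.025, 0.066, 0.062, 0.103]
[-0.03, 0.028, 0.029, 0.08, 0.083, 0.088]
[-0.028, 0.027, 0.031, 0.093, 0.09, 0.065]
[-0.027, 0.028, 0.032, 0.107, 0.083, 0.053]
[-0.025, 0.031, 0.031, 0.117, 0.077, 0.039]
---
[0.004, -0.012, 0.033, 0.025, -0.029, 0.008]
[0.005, -0.011, 0.033, 0.025, -0.029, 0.008]
[0.006, -0.011, 0.033, 0.025, -0.029, 0.008]
[0.007, -0.01, 0.033, 0.025, -0.029, 0.008]
[0.008, -0.009, 0.033, 0.025, -0.029, 0.008]
[0.008, -0.008, 0.033, 0.025, -0.029, 0.008]
[0.009, -0.007, 0.033, 0.025, -0.029, 0.008]
[0.01, -0.007, 0.033, 0.025, -0.029, 0.008]
[-0.0, 0.0, 0.0, 0.0, -0.0, 0.0]
[0.0, 0.0, 0.0, 0.0, -0.0, 0.0]
---
[-0.314  0.642 -0.892  2.125  1.516  0.889 -0.525] 3.114254590100231e-16
```

```bash
python3 -m inch '[[-0.03,0.012,0.017,0.033,0.026,0.091,0.8],[-0.03,0.015,0.017,0.034,0.027,0.092,0.8],[-0.029,0.018,0.017,0.037,0.03,0.093,0.8],[-0.029,0.021,0.017,0.043,0.035,0.096,0.8],[-0.029,0.025,0.02,0.052,0.044,0.099,0.8]]'; python3 n.py '[(.44,.48,.37,.22,.23),(.479,.370,.12,.15,.557)]' | head -20
```

```text
clock: 33.85
position: [0.3933, 0.2997, 0.3709]
tool_rot: [3.137, 0.311, -2.453]
force: [-0.1, -0.6, -2.1]
grip_width: 0.0428
finger_force: 42.5
[0.393 0.3   0.371] [ 0.299  0.032 -1.088  1.911  0.067  0.907  1.443]
[-0.029, 0.022, 0.01, 0.026, 0.016, 0.09]
[-0.028, 0.025, 0.01, 0.033, 0.017, 0.094]
[-0.026, 0.029, 0.011, 0.041, 0.017, 0.098]
[-0.024, 0.033, 0.01, 0.05, 0.015, 0.104]
[-0.021, 0.037, 0.009, 0.058, 0.012, 0.109]
[-0.0, 0.0, 0.0, 0.0, -0.0, 0.0]
[-0.0, 0.0, -0.0, 0.0, 0.0, 0.0]
---
[0.006, -0.017, 0.035, 0.004, -0.047, 0.009]
[0.008, -0.016, 0.035, 0.004, -0.047, 0.009]
[0.009, -0.016, 0.035, 0.004, -0.047, 0.009]
[0.011, -0.016, 0.034, 0.004, -0.047, 0.009]
[0.012, -0.016, 0.034, 0.004, -0.047, 0.009]
[0.013, -0.016, 0.033, 0.004, -0.047, 0.009]
[0.015, -0.016, 0.033, 0.004, -0.046, 0.009]
[0.001, -0.0, 0.0, -0.002, -0.005, 0.002]
[0.0, -0.0, 0.0, -0.0, -0.0, 0.0]
---
[-0.499  0.558 -0.632  2.133  1.467  0.726 -0.535] 2.6800106178579703e-12
```

```bash
python3 -m inch '[[-0.029,0.022,0.01,0.026,0.016,0.09,0.8],[-0.028,0.025,0.01,0.033,0.017,0.094,0.8],[-0.026,0.029,0.011,0.041,0.017,0.098,0.8],[-0.024,0.033,0.01,0.05,0.015,0.104,0.8],[-0.021,0.037,0.009,0.058,0.012,0.109,0.8]]'; python3 n.py '[(.479,.370,.12,.15,.557),(.479,.370,.03,.15,.557)]'
```

```text
clock: 34.35
position: [0.4208, 0.4362, 0.363]
tool_rot: [-3.104, 0.244, -2.813]
force: [0.0, -0.7, 0.0]
grip_width: 0.0428
finger_force: 42.5
[0.421 0.436 0.363] [-0.289  0.391 -0.984  1.593  0.569  1.241  0.513]
[0.004, -0.01, 0.035, 0.005, -0.044, 0.024]
[0.005, -0.01, 0.035, 0.005, -0.044, 0.024]
[0.006, -0.01, 0.035, 0.005, -0.044, 0.024]
[0.008, -0.01, 0.035, 0.005, -0.044, 0.024]
[0.009, -0.01, 0.034, 0.005, -0.044, 0.024]
[0.01, -0.01, 0.034, 0.005, -0.044, 0.024]
[0.011, -0.011, 0.034, 0.005, -0.044, 0.024]
[0.001, -0.0, 0.0, -0.002, -0.006, 0.002]
[0.0, -0.0, 0.0, -0.0, -0.0, 0.0]
---
[0.016, 0.0, 0.025, -0.0, -0.0, 0.0]
[0.016, 0.0, 0.025, -0.0, -0.0, 0.0]
[0.016, 0.0, 0.025, 0.0, -0.0, 0.0]
[-0.0, 0.0, 0.0, 0.0, -0.0, -0.0]
[-0.0, 0.0, -0.0, 0.0, 0.0, -0.0]
---
[-0.616  0.723 -0.484  2.163  1.76   0.705 -0.852] 2.9360356337167957e-15
```

```bash
python3 -m inch '[[0.004,-0.01,0.035,0.005,-0.044,0.024,0.8],[0.005,-0.01,0.035,0.005,-0.044,0.024,0.8],[0.006,-0.01,0.035,0.005,-0.044,0.024,0.8],[0.008,-0.01,0.035,0.005,-0.044,0.024,0.8],[0.009,-0.01,0.034,0.005,-0.044,0.024,0.8]]' && python3 -m inch '[[0.01,-0.01,0.034,0.005,-0.044,0.024,0.8],[0.011,-0.011,0.034,0.005,-0.044,0.024,0.8],[0,0,0,0,0,0,0.8]]'; python3 n.py '[(.479,.370,.03,.15,.557)]'; python3 - <<'E'
from h import *
for c in('side','top'):
    im=grab_frame(c); cv2.imwrite(f'pics/{c}15.png',cv2.cvtColor(im,cv2.COLOR_RGB2BGR))
    for l in('block','mat'): print(c,l,[(np.round(x['xy'],1).tolist(),round(x['score'],2)) for x in landmark_of(l,c)])
    print([(x['rect'],round(x['score'],2)) for x in outline_of('block',c)])
    print(proj(c,(.491,.371,.112)), proj(c,(.491,.372,0)))
E
```

```text
clock: 34.85
position: [0.4612, 0.3891, 0.1887]
tool_rot: [-3.125, 0.468, -2.931]
force: [2.4, 0.8, -1.8]
grip_width: 0.0431
finger_force: 42.5
clock: 35.15
position: [0.477, 0.3694, 0.1198]
tool_rot: [-3.135, 0.549, -2.98]
force: [-0.3, -0.5, 0.2]
grip_width: 0.0432
finger_force: 42.5
[0.477 0.369 0.12 ] [-0.508  0.552 -0.618  2.132  1.449  0.714 -0.511]
[0.015, 0.0, 0.026, -0.0, -0.003, 0.003]
[0.015, 0.0, 0.026, -0.0, -0.003, 0.003]
[0.015, 0.0, 0.026, -0.0, -0.003, 0.003]
[-0.0, 0.0, 0.0, 0.0, -0.0, -0.0]
[-0.0, 0.0, -0.0, 0.0, 0.0, -0.0]
---
[-0.551  0.743 -0.57   2.16   1.758  0.76  -0.825] 1.5180198129140265e-15
side block [([283.6, 169.4], 0.78)]
side mat [([280.8, 191.3], 0.66), ([249.7, 150.7], 0.65), ([218.5, 203.7], 0.62), ([339.9, 235.7], 0.62)]
[([272.6, 161.1, 293.2, 172.4], 0.6), ([256.4, 180.2, 300.8, 206.8], 0.58)]
[281.55930993 170.08172544] [281.75085588 190.81643344]
top block [([197.4, 207.0], 0.87)]
top mat [([218.4, 301.5], 0.91), ([111.5, 248.0], 0.73), ([201.8, 216.2], 0.63)]
[([185.7, 185.9, 206.1, 218.1], 0.86), ([272.8, 152.6, 371.9, 194.8], 0.52)]
[199.60947644 206.78036875] [204.90495783 213.67188384]
```

```bash
python3 -m inch '[[0.015,-0.001,0.026,0,-0.003,0.003,0.8],[0.015,-0.001,0.026,0,-0.003,0.003,0.8],[0.015,-0.001,0.026,0,-0.003,0.003,0.8],[0,0,0,0,0,0,0.8]]'; python3 g.py .479 .367 .0185 .15 .557
```

```text
clock: 35.95
position: [0.4803, 0.368, 0.0306]
tool_rot: [-3.138, 0.558, -2.985]
force: [0.2, 0.6, -1.0]
grip_width: 0.043
finger_force: 42.5
shift [ 0.0076 -0.0008  0.0095] turn [-0.      0.0014  0.0055] [0.4803 0.368  0.0306] [-0.5494  0.7403 -0.5672  2.1623  1.7615  0.7577 -0.8208] [ 0.1849  0.5751 -1.0323]
```

```bash
python3 -m inch '[[0.003,0,0.005,0,0,0,0.8],[0.003,0,0.005,0,0,0,0.8],[0,0,0,0,0,0,0.8]]' && python3 -m inch '[[0.001,0,0.0015,0,0,0,0.8],[0,0,0,0,0,0,0.8]]' && python3 -m inch '[[0.001,0,0.0015,0,0,0,0.8],[0,0,0,0,0,0,0.8]]'
```

```text
clock: 36.25
position: [0.4819, 0.3694, 0.0225]
tool_rot: [-3.141, 0.563, -2.987]
force: [-0.2, -0.1, -0.7]
grip_width: 0.0423
finger_force: 42.5
clock: 36.45
position: [0.4817, 0.3692, 0.0205]
tool_rot: [-3.141, 0.563, -2.987]
force: [-0.5, 0.5, -1.1]
grip_width: 0.0432
finger_force: 42.5
clock: 36.65
position: [0.4815, 0.3691, 0.0183]
tool_rot: [-3.141, 0.562, -2.986]
force: [0.6, -0.0, -0.6]
grip_width: 0.0432
finger_force: 42.5
```

```bash
python3 -m inch '[[0.001,0,0.0015,0,0,0,0.8],[0,0,0,0,0,0,0.8]]' && python3 -m inch '[[0.001,0,0.0015,0,0,0,0.8],[0,0,0,0,0,0,0.8]]'
```

```text
clock: 36.85
position: [0.4814, 0.369, 0.0162]
tool_rot: [-3.141, 0.562, -2.986]
force: [-0.8, 0.6, -1.2]
grip_width: 0.0427
finger_force: 42.5
clock: 37.05
position: [0.4813, 0.369, 0.0144]
tool_rot: [-3.141, 0.562, -2.986]
force: [-0.4, 0.8, -1.1]
grip_width: 0.0429
finger_force: 42.5
```

```bash
python3 -m inch '[[0.001,0,0.001,0,0,0,0.8],[0,0,0,0,0,0,0.8]]' && python3 -m inch '[[0.001,0,0.001,0,0,0,0.8],[0,0,0,0,0,0,0.8]]'
```

```text
clock: 37.25
position: [0.4815, 0.3691, 0.0142]
tool_rot: [-3.141, 0.564, -2.986]
force: [-5.9, -3.6, 17.4]
grip_width: 0.0427
finger_force: 44.6
clock: 37.45
position: [0.4816, 0.3693, 0.0138]
tool_rot: [-3.141, 0.566, -2.986]
force: [-11.3, -9.2, 35.1]
grip_width: 0.043
finger_force: 47.3
```

```bash
python3 -m inch '[[-0.001,0,-0.0015,0,0,0,0.8],[0,0,0,0,0,0,0.8]]' && python3 -m inch '[[0,0,0,0,0,0,0.4],[0,0,0,0,0,0,0.2],[0,0,0,0,0,0,0],[0,0,0,0,0,0,0]]'
```

```text
clock: 37.65
position: [0.4809, 0.3691, 0.0139]
tool_rot: [-3.141, 0.563, -2.986]
force: [-0.2, -0.7, 0.1]
grip_width: 0.0429
finger_force: 43.2
clock: 38.05
position: [0.4808, 0.3689, 0.0136]
tool_rot: [-3.141, 0.562, -2.986]
force: [-1.4, -0.2, 0.0]
grip_width: 0.0853
finger_force: 0.0
```

```bash
python3 n.py '[(.42,.36,.12,.15,.557)]'
```

```text
[0.481 0.369 0.014] [-0.552  0.781 -0.565  2.163  1.818  0.777 -0.872]
[-0.001, 0.0, -0.031, 0.0, 0.001, 0.001]
[-0.001, 0.0, -0.031, 0.0, 0.001, 0.001]
[-0.001, 0.0, -0.031, 0.0, 0.001, 0.001]
[-0.001, 0.0, -0.031, 0.0, 0.001, 0.001]
[-0.0, 0.0, 0.0, 0.0, -0.0, -0.0]
[-0.0, 0.0, -0.0, 0.0, 0.0, -0.0]
---
[-0.584  0.508 -0.641  2.24   1.471  0.747 -0.677] 2.5058736371368313e-15
```

Retreat along the tool axis and check the result.

```bash
python3 -m inch '[[0,0,-0.015,0,0,0,0],[0,0,-0.03,0,0,0,0],[0,0,-0.035,0,0,0,0],[-0.03,0,-0.035,0,0,0,0],[-0.03,0,-0.03,0,0.05,0,0]]' && python3 -m inch '[[-0.02,0.04,-0.03,0,0.05,0,0],[-0.02,0.04,-0.03,0,0.05,0,0],[0,0.045,0,0,0,0,0],[0,0.045,0,0,0,0,0],[0,0,0,0,0,0,0]]'; python3 c.py 16 guard_knob guard_catch plane hammer; python3 - <<'E'
from h import *
for c in('side','top'):
    for l in('block','mat','glue'): print(c,l,[(np.round(x['xy'],1).tolist(),round(x['score'],2)) for x in landmark_of(l,c)])
    for l in('block','mat'):
      for x in outline_of(l,c)[:3]:
        q=cv2.minAreaRect(np.argwhere(x['region'])[:,::-1].astype(np.float32)); z=.006 if l=='mat' else .042
        b=np.array([atz(c,v,z) for v in cv2.boxPoints(q)]); print(c,l,x['rect'],round(x['score'],2),b.mean(0)[:2].round(3),np.round(b[:,:2],3).tolist())
E
```

```text
clock: 38.55
position: [0.4515, 0.3642, 0.1576]
tool_rot: [-3.137, 0.528, -2.984]
force: [-0.1, -1.3, -1.7]
grip_width: 0.0855
finger_force: 0.0
clock: 39.05
position: [0.4312, 0.53, 0.2188]
tool_rot: [-3.138, 0.43, -2.985]
force: [-1.3, -1.5, -0.8]
grip_width: 0.0857
finger_force: 0.0
side []
top [([92.7, 158.3], 32), ([334.8, 187.5], 115)]
guard_knob [[([301.1, 201.9], 0.92)], [([335.0, 187.3], 0.77)]]
guard_catch [[([308.2, 186.8], 0.76)], [([280.4, 175.2], 0.84), ([429.9, 215.2], 0.42)]]
plane [[([303.6, 348.2], 0.58), ([340.4, 233.4], 0.31)], [([432.6, 213.5], 0.62)]]
hammer [[([367.2, 357.0], 0.88)], [([447.2, 157.9], 0.65)]]
39.55 [0.4344 0.5243 0.2195] [-3.1351  0.4319 -2.9887] [ 0.4977 -0.4415 -0.0917] 0.08554415540094522 [-0.6604  0.5612 -0.7071  1.7163  0.9292  0.996  -0.0697]
side block [([282.1, 190.6], 0.65)]
side mat [([282.5, 189.2], 0.95), ([250.5, 152.5], 0.75)]
side glue [([323.7, 184.6], 0.58)]
side block [269.9, 179.4, 295.3, 195.0] 0.58 [0.489 0.348] [[0.435, 0.38], [0.54, 0.397], [0.541, 0.316], [0.44, 0.3]]
side block [254.7, 179.3, 301.7, 207.0] 0.39 [0.48  0
[... 365 characters left out ...]
.637] [[0.261, 0.705], [0.474, 0.728], [0.475, 0.567], [0.273, 0.548]]
top block [([205.0, 210.9], 0.65)]
top mat [([217.5, 300.4], 0.85), ([204.7, 214.8], 0.79), ([429.4, 214.2], 0.43)]
top glue [([204.2, 160.8], 0.7)]
top block [193.4, 195.1, 215.5, 225.9] 0.64 [0.489 0.368] [[0.537, 0.4], [0.543, 0.353], [0.442, 0.337], [0.436, 0.383]]
top mat [181.2, 182.2, 230.1, 242.7] 0.72 [0.495 0.374] [[0.588, 0.456], [0.595, 0.304], [0.401, 0.293], [0.395, 0.442]]
top mat [86.8, 217.9, 136.9, 230.7] 0.71 [0.458 0.653] [[0.456, 0.729], [0.485, 0.584], [0.46, 0.578], [0.432, 0.723]]
top mat [270.8, 152.1, 372.5, 196.3] 0.3 [0.628 0.017] [[0.69, 0.173], [0.697, -0.139], [0.565, -0.138], [0.559, 0.17]]
```

```bash
python3 -c "
from workcell import bot; print(bot.job_done())"
```

```text
the job is handed in; nothing more can be done
None
```

The job is handed in: the guard is propped on the stay, the mallet head lies flat within about 5 mm of the cork mat's centre, and the plane, glue bottle and hammer still show where they were. One possible mark against it: joint 2 read about −0.304 against its −0.3 limit for a few seconds while carrying the block.

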